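Put the soldering supplies back in their own trays

TASK

The flux bottle, the solder spool and the white foam block stand in one another's trays. Put each in its own: the bottle upright in the round dish, the spool standing on its flange in the middle of the square tray, and the block flat in the oblong tray, lengthwise. The bare cork mat is free to set something down on the way; leave the pliers, the marker and the glass cutter where they lie.

Things in the scene. Friction and masses are not known exactly. Their poses are not given: they have to be found in the camera images.
- bottle_center (a point): Flux bottle standing upright: cream-white round body 48 mm in diameter and 82 mm high, above it a red cap about 26 mm wide; 103 mm high in all, about 0.11 kg. At the start it stands in the oblong tray. This point is at its centre, 51.5 mm above its foot; z is its axis.
- spool_center (a point): Spool of solder standing on its flange, axis upright: 55 mm in diameter, 40 mm high, about 0.32 kg. At the start it stands in the round dish. This point is at its centre, 20 mm above its foot; z is its axis.
- block_center (a point): White foam support block lying flat: 62 mm along its x, 92 mm along its y, 26 mm high, about 0.03 kg. At the start it lies in the square tray. This point is at its centre, 13 mm above its underside.
- round_dish_floor (a point): Round wooden dish fixed to the bench, 74 mm in diameter inside; floor 4 mm thick, lip 5 mm high above the floor (lip top 9 mm above the bench) and 4 mm wide. Home of the bottle. This point is the centre of its floor, 4 mm above the bench.
- square_tray_floor (a point): Square low wooden tray fixed to the bench: floor 4 mm thick, lip 5 mm high above the floor (lip top 9 mm above the bench) and 4 mm wide; 104 x 104 mm inside. Home of the spool. This point is the centre of its floor, 4 mm above the bench; x and y run along its sides.
- oblong_tray_floor (a point): Oblong low wooden tray fixed to the bench: floor 4 mm thick, lip 5 mm high above the floor (lip top 9 mm above the bench) and 4 mm wide; 78 mm along its x and 108 mm along its y inside. Home of the block, which lies in it with its long side along the tray's. This point is the centre of its floor, 4 mm above the bench.
- cork_mat: Bare square cork mat, 100 x 100 x 4 mm, fixed to the bench: a free spot where something can be set down on the way. Origin at the centre of its underside, on the bench; its top is 4 mm above the bench.
- pliers_center (a point): Running pliers with red handles lying flat, 56 mm along their x, 144 mm along their y, 14 mm high. A bystander; this point is at its centre, 7 mm above the bench.
- marker_center (a point): Felt marker, cream with a black cap, lying flat, 14 mm across, 124 mm along its y. A bystander; this point is at its centre, 7 mm above the bench.
- cutter_center (a point): Brass glass cutter lying flat, 13 mm across, 136 mm along its y. A bystander; this point is at its centre, 6.5 mm above the bench.
Mind the look-alikes: they are no part of the job. Leave any purple look-alike of the part that bears bottle_center alone.

How it is judged (in metres and radians):
At the end, for the whole second after the job is handed in: Bottle in the round dish, spool in the square tray and block in the oblong tray, each centred within 15 mm, standing level (tilt under 0.08 rad) on the tray's floor (height within 3 mm), the block's long side along the tray's within 0.17 rad; all released and at rest (z of bottle_center in the frame of round_dish_floor between 0.0485 and 0.0545 m and angle between each of bottle_center, spool_center, block_center's own z axis and vertical below 0.08 rad and horizontal distance between bottle_center and round_dish_floor below 0.015 m and linear speed of each of bottle, spool, block below 0.01 m/s and angular speed of each of bottle, spool, block below 0.1 rad/s and contact force between each of bottle, spool, block and the fingers below 0.05 N and z of spool_center in the frame of square_tray_floor between 0.017 and 0.023 m and horizontal distance between spool_center and square_tray_floor below 0.015 m and z of block_center in the frame of oblong_tray_floor between 0.01 and 0.016 m and horizontal distance between block_center and oblong_tray_floor below 0.015 m and angle between the y axis of block_center and the y axis of oblong_tray_floor, either way round below 0.17 rad); the robot touches nothing.
It fails at once if the pair of pliers is pushed more than 25 mm from where it lay (distance of pliers_center from where it was at the start of the episode above 0.025 m).
It fails at once if the felt marker is pushed more than 25 mm from where it lay (distance of marker_center from where it was at the start of the episode above 0.025 m).
It fails at once if the glass cutter is pushed more than 25 mm from where it lay (distance of cutter_center from where it was at the start of the episode above 0.025 m).
It also fails if it takes over 102 s, if anything falls off the work surface, if the arm or the gripper's body presses on something with over 40 N, if the wrist force passes 120 N, or if a joint passes its speed limit or range.

ROBOT

A 7-joint arm with a two-finger parallel gripper is mounted at the origin on a cart in front of the work surface, level with it; the furniture and walls round the work are solid. World frame = base frame: x ahead of the robot, y to its left, z up, the work surface at z = 0. Lengths are in mm, angles in rad, forces in N, time in s.
With the tool pointing down it reaches from about 350 to 900 mm from the base axis. Payload 19.9 kg.
Tool frame: the origin (TCP) lies between the finger pads; the fingertips stand 19 mm ahead of it and the grasp point (between the pads) is the TCP; z points along the fingers, y is the direction in which the jaws open and shut (so a half turn about z gives the same grasp; the last joint's range is limited). The gripper opens to 94 mm and grips with 3 to 60 N. Pads are 16 mm wide; open, the fingers measure 119 mm over their backs; the gripper's body (75 mm by 177 mm) begins 78 mm behind the grasp point.
Start: joints at [-1.383, 0.417, -0.01, 1.614, 0.005, 1.111, -0.053], TCP at [141.747, 608.692, 198.725] pointing down, gripper open.
Joint ranges: [-2.81, 2.81], [-0.39, 2.02], [-1.27, 1.25], [0.06, 2.57], [-1.19, 4.33], [0.19, 2], [-2.82, 2.82]. Speed limits (rad/s): [1.89, 1.89, 2.39, 2.39, 3.01, 3.01, 3.01].

INTERFACE

Orientations are given as a 3x3 rotation matrix whose columns are the frame's x, y, z axes.
In Python, from plant import monitor, optics, order gives the robot as it stands. The module is installed in compiled form; this text tells all that it offers.
- The arm moves only by the tool servo_tool, never from a script. Its arguments are lists of equal length, an entry for each row: "travel": the shift along the tool's x, y, z as a fraction of full scale, a list of three; "rotation": the turn, a rotation vector about the tool's x, y, z as a fraction of full scale, a list of three. In form: {"travel": [[dx, dy, dz], ...], "rotation": [[rx, ry, rz], ...]}. A call has 1 to 10 rows; each row shifts and turns the pose as measured when the row begins, along the tool's axes as they then stand; what a row does not reach is not made up. Full scale, the value 1, is 0.02 m for a shift and 2 rad for a turn. A row lasts 1/12 s, in which the tool goes at most 41.7 mm and 7.16 degrees, less where a joint would pass 70% of its speed; a pose out of reach is approached as far as the arm can. A call with a number of a shift or a turn outside -1 to 1 is refused whole. A call with a gripper value outside its range is refused whole. "jaw" is the opening, from 0 (shut) to 1 (fully open), set as the call begins (left out, the last holds). The fingers move at their own pace and stop on an object; "force" is the grip in N (left out, the last holds). Time passes only in rows, so rows that do not move let the fingers close. It gives the time, the measured TCP pose, the force and the opening at its end, in the units of the state.
- monitor.observe(): the state, without advancing time (a new reading comes with each control period).
- optics.snapshot(name): name is "side" or "top" or "wrist"; returns (picture, depth): 384x512x3 uint8, blue, green, red; 384x512 float32, mm along the optical axis (not along the pixel's ray), 0 where there is no reading.
- optics.camera_model(name): a dict with "vfov" (degrees; the focal length in pixels is half the picture's height over the tangent of half this angle, whatever the lens; pixels are square), "cx", "cy" (the principal point, pixels), "extrinsics" (4x4, takes a point from world to camera coordinates); the wrist camera has in their place "mount" (4x4, takes a point from camera to tool coordinates, whose origin is the TCP and whose axes are the flange's). Camera axes: x right, y up, looking along -z (the intrinsics and any distortion apply to the point x, -y, -z); pixel columns grow to the right and rows downward; lengths in mm; the calibration is good to about 2 mm. A picture is of the moment at which its call begins: read the wrist's pose just before it. camera_model takes no time and is no camera call.
- order.finish_job(): hands the job in, once; it reports no verdict.
Trained networks look in the newest picture that a camera, given by its name, has taken for a name from the list of things; names that differ only in an ending like _2 or _b are one class to them, and where a whole thing is asked for, a point or a joint stands for the part that bears it (a point fixed in the world has none). Each returns a list of dicts, best first, with "confidence" (0 to 1); they miss things now and then, are a little off and sometimes report something else, mostly with a low value. They report only what shows in the picture. A call takes as long as a camera call. They do not tell look-alikes from the thing itself.
- optics.find_in(target, camera): "rect" ([left, top, right, bottom] as shares, 0 to 1, of the picture: columns of its width, rows of its height, round what is visible of it).
The state is a dict: "clock": time; "joint_positions": joint angles; "joint_vel": joint speeds; "joint_efforts": joint torques, N m; "tcp_pos": TCP position; "orientation": TCP orientation; "wrist_force": force on the tool from outside, world axes, zero at the start; "torque": the same for the moment, N m; "grip_width": finger opening in mm.
Only numpy, scipy, OpenCV 4.12 (cv2) and the standard library are available. Lean on these libraries where they do the work, as an engineer would, in place of code of your own. Each camera call takes 0.05 s, during which the arm holds its last target.

## Working session

There is one attempt and no reset: what is moved stays moved. The work goes in short steps, Python scripts to look and compute and a tool call to move; the robot and the scene stay as the last step left them, time stands still between calls to the robot, and variables do not carry over. Pictures are saved under pics/ and viewed, and the job is handed in when it is done.

Besides the shell and the picture viewer there is one more tool, called as name(argument=value, ...) on one line, values as JSON. servo_tool: Moves the arm, as the interface text tells. Shift numbers are shares of 0.02 m and turn numbers shares of 2 rad, none past 1 either way. Its arguments: {"type":"object","properties":{"travel":{"type":"array"},"rotation":{"type":"array"},"jaw":{"type":"number"},"force":{"type":"number"}},"required":["travel","rotation"]}

```bash
mkdir -p pics; python3 - <<'E'
from plant import monitor, optics
import cv2,numpy as np
s=monitor.observe()
print(s['clock'],s['tcp_pos'],np.round(s['orientation'],3).tolist(),s['grip_width'])
for n in ['top','side','wrist']:
    p,d=optics.snapshot(n); cv2.imwrite(f'pics/{n}0.png',p); np.save(f'pics/{n}0.npy',d)
    print(n,{k:(np.round(v,3).tolist()) for k,v in optics.camera_model(n).items()})
E
```

```text
0.0 [141.66303051 608.34245693 198.13795967] [[-0.974, 0.227, -0.0], [0.227, 0.974, -0.001], [-0.0, -0.001, -1.0]] 93.92150871785336
top {'vfov': 42.114, 'cx': 253.164, 'cy': 197.025, 'extrinsics': [[-0.007, -1.0, -0.021, 5.996], [0.984, -0.011, 0.179, -515.613], [-0.179, -0.019, 0.984, -1378.66], [0.0, 0.0, 0.0, 1.0]]}
side {'vfov': 43.211, 'cx': 260.337, 'cy': 186.324, 'extrinsics': [[0.983, -0.185, 0.011, -495.43], [0.094, 0.549, 0.83, -117.888], [-0.159, -0.815, 0.557, -1352.437], [0.0, 0.0, 0.0, 1.0]]}
wrist {'vfov': 59.434, 'cx': 254.709, 'cy': 192.709, 'mount': [[-0.001, 0.962, 0.273, 79.229], [1.0, 0.001, -0.0, 0.543], [-0.0, 0.273, -0.962, -186.022], [0.0, 0.0, 0.0, 1.0]]}
```

View pics/top0.png

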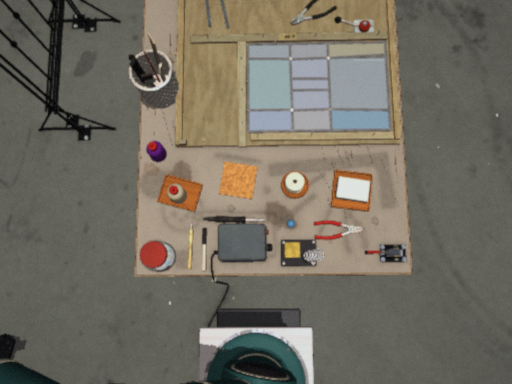

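View pics/side0.png

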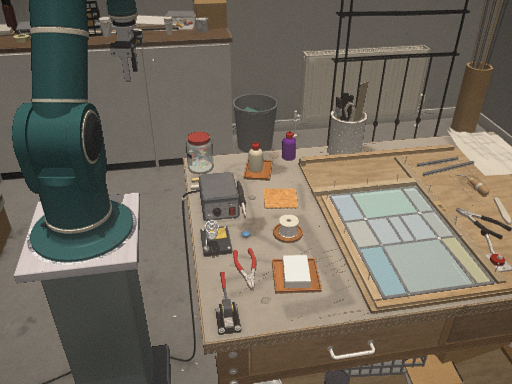

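View pics/wrist0.png

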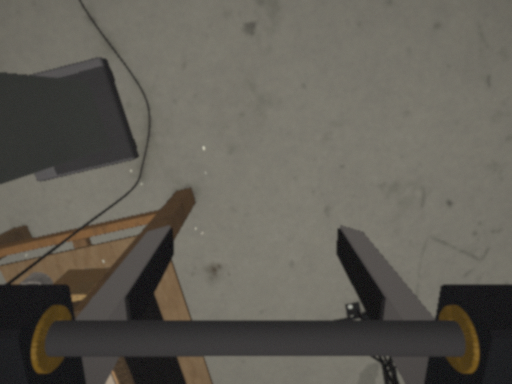

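```bash
cat > h.py <<'E'
from plant import monitor, optics
import cv2,numpy as np
def pose():
    s=monitor.observe(); T=np.eye(4); T[:3,:3]=s['orientation']; T[:3,3]=s['tcp_pos']; return T
def w2c(n,T=None):
    m=optics.camera_model(n)
    return np.array(m['extrinsics']) if n!='wrist' else np.linalg.inv(T@np.array(m['mount']))
def rays(n,uv,E):
    m=optics.camera_model(n); f=192/np.tan(np.radians(m['vfov'])/2)
    uv=np.atleast_2d(uv).astype(float)
    d=np.c_[(uv[:,0]-m['cx'])/f,-(uv[:,1]-m['cy'])/f,-np.ones(len(uv))]
    return d
def at_z(n,uv,z,T=None):
    E=w2c(n,T);C=np.linalg.inv(E);d=rays(n,uv,E)@C[:3,:3].T;o=C[:3,3]
    return o+d*((z-o[2])/d[:,2])[:,None]
def at_d(n,uv,dep,T=None):
    E=w2c(n,T);C=np.linalg.inv(E);d=rays(n,uv,E)*np.asarray(dep)[:,None]
    return d@C[:3,:3].T+C[:3,3]
def proj(n,P,T=None):
    m=optics.camera_model(n);E=w2c(n,T); f=192/np.tan(np.radians(m['vfov'])/2)
    P=np.atleast_2d(P); c=P@E[:3,:3].T+E[:3,3]
    return np.c_[m['cx']+f*c[:,0]/-c[:,2], m['cy']-f*c[:,1]/-c[:,2]]
E
python3 - <<'E'
from h import *
p=cv2.imread('pics/top0.png');d=np.load('pics/top0.npy')
c=cv2.resize(p[130:280,125:425],None,fx=2.6,fy=2.6,interpolation=cv2.INTER_CUBIC);cv2.imwrite('pics/topcrop.png',c)
for n in ['bottle_center','spool_center','block_center','cork_mat','pliers_center','marker_center','cutter_center','round_dish_floor','square_tray_floor','oblong_tray_floor']:
    for r in optics.find_in(n,'top')[:3]:
        b=np.array(r['rect'])*[512,384,512,384]; c=[(b[0]+b[2])/2,(b[1]+b[3])/2]
        print(n,round(r['confidence'],2),b.round(),at_z('top',[c],5)[0].round())
# height map
uv=np.array([[u,v] for v in range(384) for u in range(512)]);P=at_d('top',uv,d.ravel()).reshape(384,512,3)
np.save('pics/P.npy',P)
for u,v in [(157,150),(176,190),(180,193),(238,180),(294,183),(352,190),(340,230),(157,255),(243,242),(298,252),(235,219),(150,70),(300,100),(230,165),(210,10)]: print((u,v),P[v,u].round())
E
```

```text
bottle_center 0.77 [170. 184. 187. 202.] [537. 224.   5.]
bottle_center 0.53 [144. 142. 168. 164.] [661. 293.   5.]
spool_center 0.74 [284. 176. 304. 195.] [ 557. -120.    5.]
spool_center 0.45 [313. 220. 364. 242.] [ 420. -243.    5.]
block_center 0.74 [334. 175. 369. 206.] [ 539. -288.    5.]
cork_mat 0.92 [218. 158. 259. 199.] [579.  44.   5.]
pliers_center 0.76 [315. 219. 363. 242.] [ 421. -245.    5.]
marker_center 0.56 [200. 230. 210. 272.] [366. 143.   5.]
cutter_center 0.65 [189. 223. 192. 272.] [376. 186.   5.]
cutter_center 0.28 [281. 175. 310. 197.] [ 555. -124.    5.]
round_dish_floor 0.66 [282. 176. 310. 199.] [ 550. -124.    5.]
square_tray_floor 0.76 [330. 171. 375. 212.] [ 537. -290.    5.]
oblong_tray_floor 0.95 [161. 176. 204. 212.] [534. 211.   5.]
(157, 150) [648. 273.  83.]
(176, 190) [528. 214.  98.]
(180, 193) [524. 206.  79.]
(238, 180) [574.  46.   9.]
(294, 183) [ 260.  -26. 1448.]
(352, 190) [ 537. -285.   27.]
(340, 230) [ 424. -250.   -3.]
(157, 255) [348. 257. 120.]
(243, 242) [384.  29.  88.]
(298, 252) [ 360. -125.   18.]
(235, 219) [457.  55.  19.]
(150, 70) [908. 309.  45.]
(300, 100) [ 818. -142.   16.]
(230, 165) [621.  70.   7.]
(210, 10) [1119.  133.   16.]
```

View pics/topcrop.png

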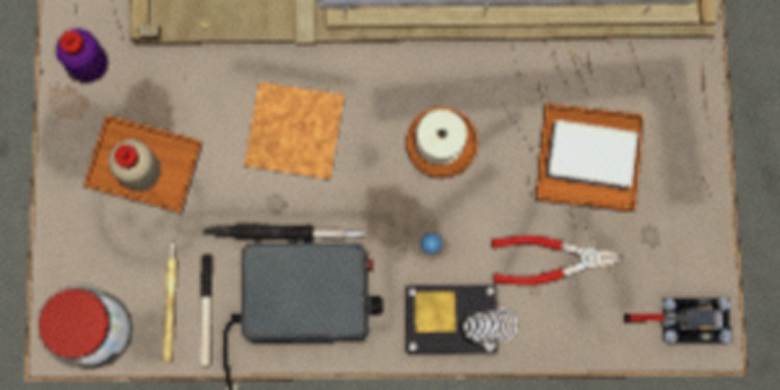

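servo_tool(travel=[[-0.85,-0.53,0],[-0.91,-0.42,0],[-0.95,-0.31,0],[-0.98,-0.19,0],[-1,-0.07,0],[-1,0.05,0],[-0.98,0.17,0],[-0.96,0.29,0],[-0.91,0.41,0],[-0.86,0.52,0]], rotation=[[0,0,0.062],[0,0,0.062],[0,0,0.062],[0,0,0.062],[0,0,0.062],[0,0,0.062],[0,0,0.062],[0,0,0.062],[0,0,0.062],[0,0,0.062]])

```text
clock: 1.48
tcp_pos: [282.7, 461.5, 198.4]
orientation: [[-0.094, 0.996, -0.002], [0.996, 0.094, 0.002], [0.002, -0.002, -1.0]]
wrist_force: [0.4, 0.2, -0.3]
grip_width: 94.0
```

servo_tool(travel=[[-1,0.9,0],[-1,1,0],[-1,1,0],[-1,1,0],[-1,1,0],[-1,1,0],[-1,1,0],[-1,1,0],[-1,1,0],[-1,1,0]], rotation=[[0,0,0.047],[0,0,0],[0,0,0],[0,0,0],[0,0,0],[0,0,0],[0,0,0],[0,0,0],[0,0,0],[0,0,0]])

```text
clock: 2.32
tcp_pos: [487.1, 252.7, 198.9]
orientation: [[0.01, 1.0, -0.001], [1.0, -0.01, 0.006], [0.006, -0.001, -1.0]]
wrist_force: [0.2, 0.6, -0.4]
grip_width: 93.9
```

servo_tool(travel=[[-1,1,0],[-1,1,0],[-1,0.8,0],[0,0,0]], rotation=[[0,0,0],[0,0,0],[0,0,0],[0,0,0]])

```text
clock: 2.65
tcp_pos: [548.1, 184.0, 199.1]
orientation: [[0.015, 1.0, 0.001], [1.0, -0.015, 0.005], [0.005, 0.001, -1.0]]
wrist_force: [0.0, -0.8, 0.1]
grip_width: 93.9
```

```bash
python3 - <<'E'
from h import *
T=pose();p,d=optics.snapshot('wrist');cv2.imwrite('pics/w1.png',p);np.savez('pics/w1.npz',T=T,d=d);print(T.round(3))
E
```

```text
[[ 1.50000e-02  1.00000e+00  1.00000e-03  5.48106e+02]
 [ 1.00000e+00 -1.50000e-02  5.00000e-03  1.83964e+02]
 [ 5.00000e-03  1.00000e-03 -1.00000e+00  1.99137e+02]
 [ 0.00000e+00  0.00000e+00  0.00000e+00  1.00000e+00]]
```

View pics/w1.png

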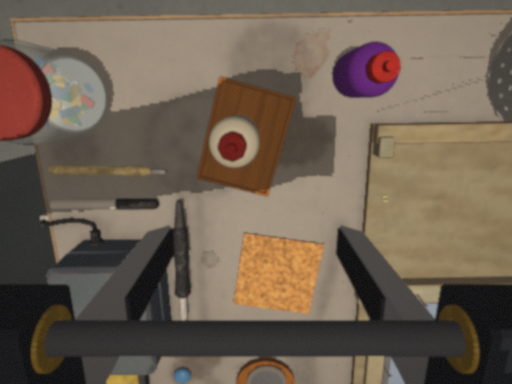

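```bash
cat >> h.py <<'E'
def quad(mask):
    cs,_=cv2.findContours(mask.astype(np.uint8),cv2.RETR_EXTERNAL,cv2.CHAIN_APPROX_NONE)
    c=max(cs,key=cv2.contourArea); return c
def rect_world(n,c,z,T):
    P=at_z(n,c[:,0,:],z,T)[:,:2].astype(np.float32)
    h=cv2.convexHull(P.reshape(-1,1,2)); return cv2.minAreaRect(h)
E
python3 - <<'E'
from h import *
p=cv2.imread('pics/w1.png');z=np.load('pics/w1.npz');T=z['T'];d=z['d']
hsv=cv2.cvtColor(p,cv2.COLOR_BGR2HSV)
def show(n,u0,v0,u1,v1,lo,hi,zz):
    m=np.zeros(p.shape[:2],np.uint8); m[v0:v1,u0:u1]=cv2.inRange(hsv,lo,hi)[v0:v1,u0:u1]
    m=cv2.morphologyEx(m,cv2.MORPH_OPEN,np.ones((3,3)))
    c=quad(m); r=rect_world('wrist',c,zz,T); print(n,r,cv2.contourArea(c)); cv2.drawContours(vis,[c],-1,(0,255,0),1)
vis=p.copy()
print(hsv[110,240],hsv[180,230],hsv[90,200],hsv[270,280],hsv[135,210],hsv[160,250])
show('oblong',190,65,305,205,(0,90,40),(20,255,255),9)
show('mat',225,225,335,320,(5,120,120),(25,255,255),4)
# bottle from depth
uv=np.array([[u,v] for v in range(384) for u in range(512)]);P=at_d('wrist',uv,d.ravel(),T).reshape(384,512,3)
sub=P[100:200,190:300].reshape(-1,3); ok=(sub[:,2]>70)&(sub[:,2]<90); print('body top',sub[ok].mean(0),ok.sum())
ok=(sub[:,2]>95)&(sub[:,2]<125); print('cap',sub[ok].mean(0),ok.sum(), np.percentile(sub[ok],[5,95],axis=0))
print('floor',P[180,230],P[110,260],'bench',P[60,250],'mat',P[270,280])
cv2.imwrite('pics/w1v.png',cv2.resize(vis[40:330,150:350],None,fx=2.5,fy=2))
for q,r in [((141,188),0)]: pass
E
```

```text
[ 13 167 104] [ 14 181 103] [ 17  53 139] [ 15 157 201] [ 17  71 118] [ 18  70 138]
oblong ((538.3673706054688, 220.7435760498047), (116.12954711914062, 86.77804565429688), 74.07666015625) 7977.0
mat ((575.1137084960938, 49.62057876586914), (99.76592254638672, 98.99999237060547), 80.4298095703125) 5401.0
body top [530.72375939 227.0943682   75.6930796 ] 1137
cap [529.60980998 224.71008407  99.5638556 ] 660 [[519.70299673 214.5226266   96.49755757]
 [539.4385231  234.27454718 106.89757903]]
floor [519.92130897 172.64548307   3.26446358] [555.86816403 251.47073932   3.92550934] bench [ 5.45830003e+02  3.03638998e+02 -3.65410785e-01] mat [578.70061064  55.49908091   3.89521334]
```

View pics/w1v.png

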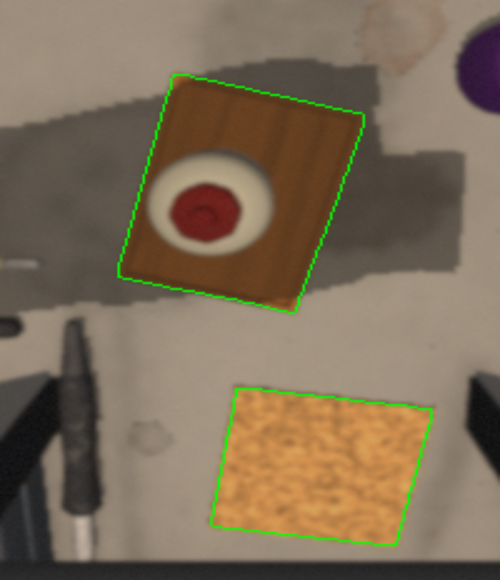

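servo_tool(travel=[[-1,0,0],[-1,0,0],[-1,0,0],[-1,0,0],[-1,0,0],[-1,0,0],[-1,0,0],[-1,0,0],[-1,0,0],[-1,0,0]], rotation=[[0,0,0],[0,0,0],[0,0,0],[0,0,0],[0,0,0],[0,0,0],[0,0,0],[0,0,0],[0,0,0],[0,0,0]])

```text
clock: 3.53
tcp_pos: [541.3, -7.3, 196.9]
orientation: [[-0.004, 1.0, -0.001], [1.0, 0.004, 0.011], [0.011, -0.001, -1.0]]
wrist_force: [-0.3, 0.1, -0.1]
grip_width: 94.1
```

servo_tool(travel=[[-1,0,0],[-1,0,0],[-1,0,0],[-1,0,0],[-1,0,0],[-1,0,0],[-1,0,0],[-1,0,0],[-1,0,0],[-1,0,0]], rotation=[[0,0,0],[0,0,0],[0,0,0],[0,0,0],[0,0,0],[0,0,0],[0,0,0],[0,0,0],[0,0,0],[0,0,0]])

```text
clock: 4.37
tcp_pos: [543.0, -203.8, 194.7]
orientation: [[-0.018, 1.0, 0.0], [1.0, 0.018, 0.017], [0.017, 0.001, -1.0]]
wrist_force: [1.0, 0.9, -0.4]
grip_width: 93.7
```

servo_tool(travel=[[-1,0,0],[-1,0,0],[-0.5,0,0],[0,0,0]], rotation=[[0,0,0],[0,0,0],[0,0,0],[0,0,0]])

```text
clock: 4.7
tcp_pos: [544.2, -255.1, 193.7]
orientation: [[-0.019, 1.0, 0.0], [1.0, 0.019, 0.018], [0.018, 0.001, -1.0]]
wrist_force: [0.7, 0.3, -0.1]
grip_width: 93.9
```

```bash
python3 - <<'E'
from h import *
T=pose();p,d=optics.snapshot('wrist');cv2.imwrite('pics/w2.png',p);np.savez('pics/w2.npz',T=T,d=d);print(T.round(3))
E
```

```text
[[-1.90000e-02  1.00000e+00  0.00000e+00  5.44178e+02]
 [ 1.00000e+00  1.90000e-02  1.80000e-02 -2.55064e+02]
 [ 1.80000e-02  1.00000e-03 -1.00000e+00  1.93666e+02]
 [ 0.00000e+00  0.00000e+00  0.00000e+00  1.00000e+00]]
```

View pics/w2.png

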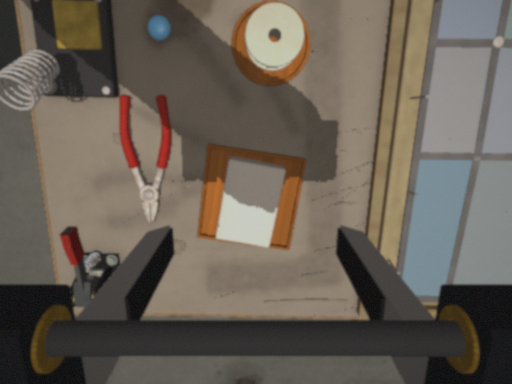

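```bash
python3 - <<'E'
from h import *
p=cv2.imread('pics/w2.png');z=np.load('pics/w2.npz');T=z['T'];d=z['d']
hsv=cv2.cvtColor(p,cv2.COLOR_BGR2HSV)
print(hsv[200,212],hsv[185,250],hsv[220,250],hsv[75,270],hsv[100,260],hsv[210,330],hsv[40,255])
vis=p.copy()
def mk(u0,v0,u1,v1,lo,hi):
    m=np.zeros(p.shape[:2],np.uint8); m[v0:v1,u0:u1]=cv2.inRange(hsv,lo,hi)[v0:v1,u0:u1]
    return cv2.morphologyEx(m,cv2.MORPH_OPEN,np.ones((3,3)))
m=mk(190,135,315,258,(0,100,40),(20,255,255));c=quad(m);cv2.drawContours(vis,[c],-1,(0,255,0),1);print('square',rect_world('wrist',c,9,T))
uv=np.array([[u,v] for v in range(384) for u in range(512)]);P=at_d('wrist',uv,d.ravel(),T).reshape(384,512,3)
print('heights',P[180,250],P[220,250],P[100,200],P[205,212],P[30,260])
m=np.zeros(p.shape[:2],np.uint8); m[145:255,200:300]=((P[...,2]>20)&(P[...,2]<40))[145:255,200:300]
c=quad(m);cv2.drawContours(vis,[c],-1,(255,0,0),1);print('block depth',rect_world('wrist',c,30,T))
m=mk(215,150,295,255,(0,0,60),(180,60,255));c=quad(m);cv2.drawContours(vis,[c],-1,(0,0,255),1);print('block col',rect_world('wrist',c,30,T))
m=mk(225,0,325,100,(0,100,40),(20,255,255));c=quad(m);cv2.drawContours(vis,[c],-1,(0,255,0),1)
w=at_z('wrist',c[:,0,:],9,T)[:,:2]; w=w[c[:,0,1]>3]
def circ(w):
    A=np.c_[2*w,np.ones(len(w))];s=np.linalg.lstsq(A,(w**2).sum(1),rcond=None)[0];return s[:2],np.sqrt(s[2]+s[:2]@s[:2])
h=cv2.convexHull(w.astype(np.float32).reshape(-1,1,2));print('dish',circ(w),cv2.minEnclosingCircle(h),cv2.minAreaRect(h))
m=np.zeros(p.shape[:2],np.uint8); m[0:75,235:315]=((P[...,2]>38)&(P[...,2]<52))[0:75,235:315]
c=quad(m);cv2.drawContours(vis,[c],-1,(255,0,0),1);w=at_z('wrist',c[:,0,:],44,T)[:,:2];w=w[c[:,0,1]>2];print('spool',circ(w))
cv2.imwrite('pics/w2v.png',cv2.resize(vis[0:260,180:330],None,fx=2.5,fy=2.3))
E
```

```text
[ 14 183 167] [ 16  33 131] [ 39  13 203] [ 14 182 126] [14 55 88] [ 15  51 129] [ 31  33 196]
square ((539.5926513671875, -284.0732727050781), (112.20747375488281, 111.60986328125), 82.39470672607422)
heights [ 539.8771238  -257.33886277   29.36830303] [ 540.54600457 -302.68968436   29.13256805] [ 4.83687329e+02 -1.75459145e+02 -3.52756632e-02] [ 495.56495257 -293.92922307    3.59978685] [ 547.09937253 -112.85420977   44.67224306]
block depth ((539.4756469726562, -283.4613037109375), (92.87097930908203, 61.76799011230469), 80.2745361328125)
block col ((545.277587890625, -287.7162170410156), (89.59874725341797, 110.67755889892578), 1.0227649211883545)
dish (array([ 559.25453305, -118.21986874]), np.float64(36.4850379384509)) ((558.7092895507812, -119.00312042236328), 40.913185119628906) ((557.3561401367188, -123.1053466796875), (72.80902862548828, 81.22982025146484), 71.0792465209961)
spool (array([ 560.19074617, -116.44189295]), np.float64(26.960769658424134))
```

View pics/w2v.png

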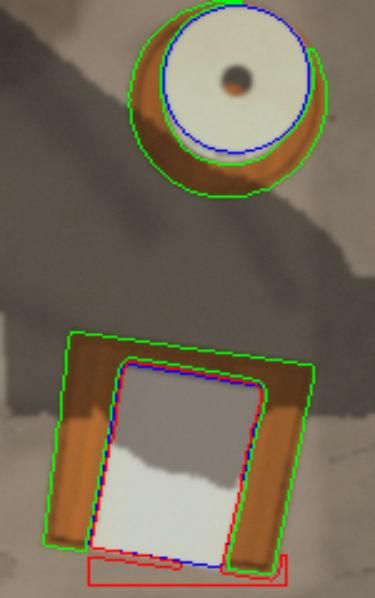

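servo_tool(travel=[[0,0,0.5],[0,0,0.5],[-0.7,0,1],[-0.7,0,1],[0,0,1],[0,0,1],[0,0,0.5],[0,0,0]], rotation=[[0,-0.009,0.047],[0,0,0.047],[0,0,0],[0,0,0],[0,0,0],[0,0,0],[0,0,0],[0,0,0]], jaw=1, force=10)

```text
clock: 5.42
tcp_pos: [544.6, -267.0, 80.2]
orientation: [[0.164, 0.986, 0.004], [0.986, -0.164, 0.005], [0.006, 0.003, -1.0]]
wrist_force: [0.3, 0.2, -0.0]
grip_width: 94.1
```

```bash
cat > d.py <<'E'
import sys
from h import *
T=pose();x,y,z,yaw=map(float,sys.argv[1:5])
R=T[:3,:3];dl=R.T@(np.array([x,y,z])-T[:3,3])
cy=np.degrees(np.arctan2(R[1,0],R[0,0]))
print('tcp',T[:3,3].round(1),'yaw',cy.round(2),'clock',monitor.observe()['clock'],'grip',round(monitor.observe()['grip_width'],1))
a=np.radians(yaw);X=np.array([np.cos(a),np.sin(a),0]);Z=np.array([0,0,-1.]);Rd=np.c_[X,np.cross(Z,X),Z]
print('travel/20:',(dl/20).round(2),'rot/2:',(cv2.Rodrigues(R.T@Rd)[0].ravel()/2).round(4), 'F',np.round(monitor.observe()['wrist_force'],1))
dl2=Rd.T@(np.array([x,y,z])-T[:3,3]);print('travel after rot:',(dl2/20).round(2))
E
python3 d.py 539.5 -283.5 30 80.3
```

```text
tcp [ 544.6 -267.    80.2] yaw 80.57 clock 5.4167 grip 94.1
travel/20: [-0.87 -0.12  2.51] rot/2: [ 0.0015 -0.0029  0.0024] F [ 0.3  0.2 -0. ]
travel after rot: [-0.85 -0.11  2.51]
```

servo_tool(travel=[[-0.5,-0.1,0.3],[-0.4,0,0.7],[0,0,0.7],[0,0,0.6],[0,0,0]], rotation=[[0.0015,-0.0029,0.0024],[0,0,0],[0,0,0],[0,0,0],[0,0,0]])

```text
clock: 5.83
tcp_pos: [541.3, -284.3, 32.6]
orientation: [[0.166, 0.986, 0.003], [0.986, -0.166, -0.001], [-0.0, 0.003, -1.0]]
wrist_force: [0.1, 0.4, -0.1]
grip_width: 93.8
```

```bash
python3 d.py 539.5 -283.5 30 80.3
```

```text
tcp [ 541.3 -284.3   32.6] yaw 80.43 clock 5.8333 grip 93.8
travel/20: [ 0.03 -0.1   0.13] rot/2: [0.0016 0.0001 0.0011] F [ 0.1  0.4 -0.1]
travel after rot: [ 0.03 -0.1   0.13]
```

servo_tool(travel=[[0.03,-0.1,0.13],[0,0,0]], rotation=[[0,0,0],[0,0,0]])

```text
clock: 6.0
tcp_pos: [538.9, -283.4, 29.0]
orientation: [[0.167, 0.986, 0.002], [0.986, -0.167, -0.0], [-0.0, 0.002, -1.0]]
wrist_force: [-0.9, 0.3, -0.8]
grip_width: 94.3
```

servo_tool(travel=[[0,0,0],[0,0,0],[0,0,0],[0,0,0],[0,0,0],[0,0,0],[0,0,0]], rotation=[[0,0,0],[0,0,0],[0,0,0],[0,0,0],[0,0,0],[0,0,0],[0,0,0]], jaw=0.5, force=10)

```text
clock: 6.58
tcp_pos: [540.2, -283.5, 31.0]
orientation: [[0.166, 0.986, 0.005], [0.986, -0.166, -0.001], [-0.0, 0.005, -1.0]]
wrist_force: [0.2, -0.6, -1.5]
grip_width: 50.7
```

```bash
python3 - <<'E'
from h import *
p,d=optics.snapshot('side');cv2.imwrite('pics/s1.png',cv2.resize(p[210:310,220:360],None,fx=5,fy=5,interpolation=cv2.INTER_CUBIC))
p,d=optics.snapshot('wrist');cv2.imwrite('pics/w3.png',p);print(monitor.observe()['grip_width'])
E
```

```text
47.30659609840593
```

View pics/s1.png

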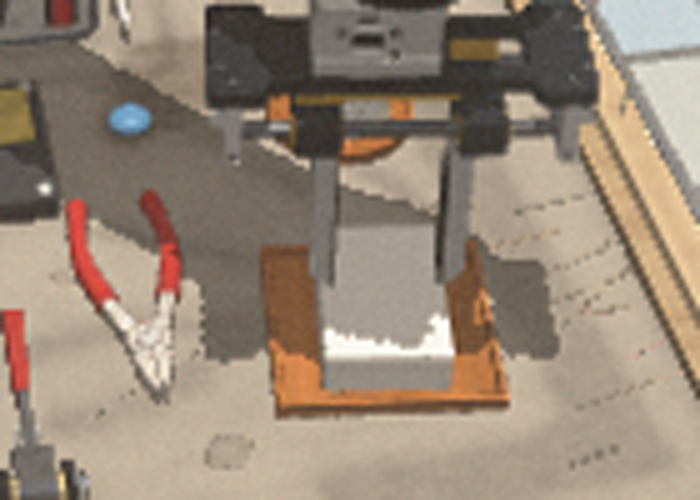

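View pics/w3.png

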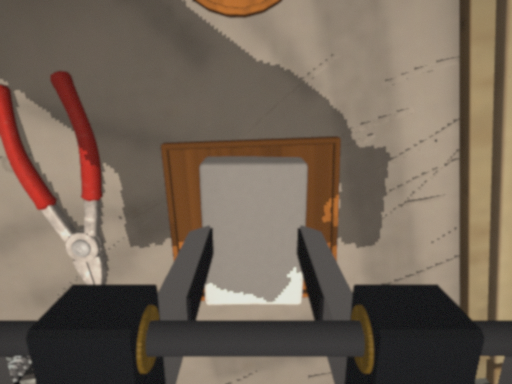

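servo_tool(travel=[[0,0,0],[0,0,0],[0,0,0],[0,0,0]], rotation=[[0,0,0],[0,0,0],[0,0,0],[0,0,0]], jaw=0.6, force=6)

```text
clock: 7.02
tcp_pos: [540.1, -283.5, 30.9]
orientation: [[0.166, 0.986, 0.005], [0.986, -0.166, -0.001], [-0.0, 0.005, -1.0]]
wrist_force: [-0.8, -0.0, -0.2]
grip_width: 56.1
```

servo_tool(travel=[[0,0,-0.5],[0,0,-0.5],[0,0,-1],[0,0,-1],[0,0,-1],[0,0,0]], rotation=[[0,0,0],[0,0,0],[0,0,0],[0,0,0],[0,0,0],[0,0,0]])

```text
clock: 7.52
tcp_pos: [539.0, -283.9, 117.8]
orientation: [[0.167, 0.986, 0.004], [0.986, -0.167, -0.001], [-0.001, 0.004, -1.0]]
wrist_force: [-0.2, -0.1, 0.2]
grip_width: 55.8
```

```bash
python3 - <<'E'
from h import *
p,d=optics.snapshot('side');cv2.imwrite('pics/s2.png',cv2.resize(p[190:310,220:360],None,fx=5,fy=5,interpolation=cv2.INTER_CUBIC))
E
python3 d.py 576 50 85 80.3
```

```text
tcp [ 538.6 -283.5  116.4] yaw 80.37 clock 7.5667 grip 56.7
travel/20: [16.75 -0.95  1.56] rot/2: [0.0015 0.0001 0.0006] F [ 0.5 -0.6  1.3]
travel after rot: [16.75 -0.97  1.57]
```

View pics/s2.png

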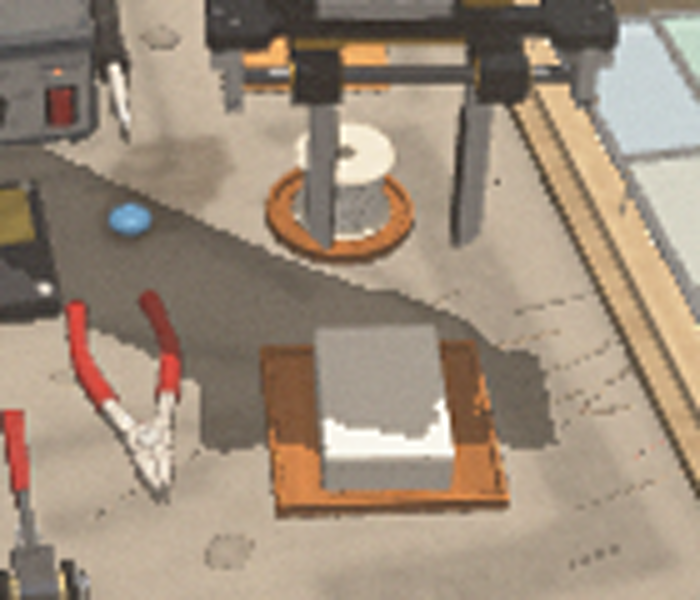

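servo_tool(travel=[[0,0,0.5],[0,0.03,1],[0,0.03,1],[0,0,1],[0,0,0.7],[0,0,0]], rotation=[[0.0015,0,0],[0,0,0],[0,0,0],[0,0,0],[0,0,0],[0,0,0]], jaw=1)

```text
clock: 8.07
tcp_pos: [539.0, -282.5, 25.8]
orientation: [[0.167, 0.986, -0.001], [0.986, -0.167, 0.001], [0.001, -0.001, -1.0]]
wrist_force: [-0.1, 0.2, 0.3]
grip_width: 91.9
```

```bash
python3 d.py 539.5 -283.5 29.5 80.3
```

```text
tcp [ 539.  -282.5   25.8] yaw 80.39 clock 8.0667 grip 91.9
travel/20: [-0.05  0.03 -0.18] rot/2: [-0.0006 -0.0004  0.0008] F [-0.1  0.2  0.3]
travel after rot: [-0.05  0.03 -0.18]
```

servo_tool(travel=[[-0.04,0.03,-0.15],[0,0,0]], rotation=[[0,0,0],[0,0,0]])

```text
clock: 8.23
tcp_pos: [538.2, -283.3, 27.6]
orientation: [[0.167, 0.986, -0.005], [0.986, -0.167, 0.002], [0.001, -0.005, -1.0]]
wrist_force: [-0.1, 0.6, 0.7]
grip_width: 94.2
```

servo_tool(travel=[[0,0,0],[0,0,0],[0,0,0],[0,0,0],[0,0,0],[0,0,0],[0,0,0],[0,0,0]], rotation=[[0,0,0],[0,0,0],[0,0,0],[0,0,0],[0,0,0],[0,0,0],[0,0,0],[0,0,0]], jaw=0.3, force=6)

```text
clock: 8.9
tcp_pos: [540.0, -283.9, 31.1]
orientation: [[0.167, 0.986, 0.0], [0.986, -0.167, 0.0], [0.0, 0.0, -1.0]]
wrist_force: [0.5, 0.2, 0.2]
grip_width: 44.2
```

servo_tool(travel=[[0,0,0],[0,0,0],[0,0,0],[0,0,0]], rotation=[[0,0,0],[0,0,0],[0,0,0],[0,0,0]])

```text
clock: 9.23
tcp_pos: [539.9, -283.9, 31.0]
orientation: [[0.167, 0.986, 0.0], [0.986, -0.167, 0.0], [0.0, -0.0, -1.0]]
wrist_force: [-0.1, 0.2, -0.1]
grip_width: 28.6
```

```bash
python3 - <<'E'
from h import *
p,d=optics.snapshot('side')
T=pose();g=monitor.observe()['grip_width'];print(g)
for s in (-1,1):
    for z in (0,19):
        q=T@np.array([0,s*g/2,z,1]);uv=proj('side',q[:3])[0];print(q[:3].round(),uv.round(1))
        cv2.circle(p,tuple(int(round(a)) for a in uv),0,(0,255,0),-1)
cv2.imwrite('pics/s3.png',cv2.resize(p[210:310,220:360],None,fx=5,fy=5,interpolation=cv2.INTER_NEAREST))
E
```

```text
27.962765283989256
[ 526. -282.   31.] [290.5 266.7]
[ 526. -282.   12.] [290.2 272.3]
[ 554. -286.   31.] [301.9 266.6]
[ 554. -286.   12.] [301.4 272.3]
```

View pics/s3.png

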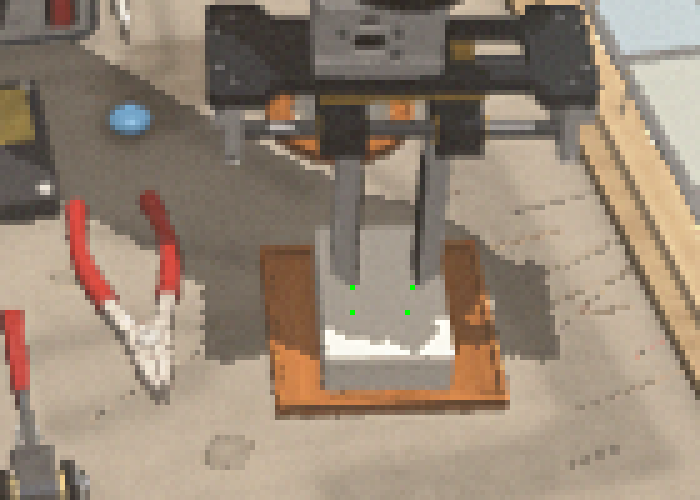

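```bash
python3 - <<'E'
from h import *
p=cv2.imread('pics/s2.png')
for s in (-1,1):
    for z in (97.4,116.4):
        uv=proj('side',[538.6+s*28,-283.5,z])[0]; q=((uv-[220,190])*5+2).round(); print(z,q)
E
python3 d.py 539.5 -283.5 29.5 80.3
```

```text
97.4 [330. 289.]
116.4 [331. 258.]
97.4 [444. 275.]
116.4 [447. 245.]
tcp [ 539.9 -283.9   31. ] yaw 80.37 clock 9.2833 grip 28.0
travel/20: [ 0.02 -0.03  0.08] rot/2: [-0.     -0.0002  0.0006] F [-0.3  0.1  1. ]
travel after rot: [ 0.02 -0.03  0.08]
```

servo_tool(travel=[[0,0,-0.5],[0,0,-1],[0,0,-1],[0,0,-0.5],[0,0,0]], rotation=[[0,0,0],[0,0,0],[0,0,0],[0,0,0],[0,0,0]], jaw=1)

```text
clock: 9.7
tcp_pos: [539.2, -284.1, 94.7]
orientation: [[0.168, 0.986, -0.002], [0.986, -0.168, 0.001], [0.0, -0.002, -1.0]]
wrist_force: [0.8, 0.7, -0.3]
grip_width: 57.8
```

```bash
python3 - <<'E'
from h import *
T=pose();p,d=optics.snapshot('wrist');cv2.imwrite('pics/w4.png',p);np.savez('pics/w4.npz',T=T,d=d)
uv=np.array([[u,v] for v in range(384) for u in range(512)]);P=at_d('wrist',uv,d.ravel(),T).reshape(384,512,3)
L=(P.reshape(-1,3)-T[:3,3])@T[:3,:3]; L=L.reshape(384,512,3)
sel=(d>0)&(L[...,2]<25)&(abs(L[...,0])<25)&(abs(L[...,1])<75)
print(T[:3,3].round(1),sel.sum(),np.percentile(L[sel],[0,1,50,99,100],axis=0).round(1))
for r in range(215,300,6): print(r,[(c,L[r,c].round(0).tolist()) for c in (155,165,170,345,350,360)])
p,d=optics.snapshot('side');T=pose()
P=at_d('side',uv,d.ravel()).reshape(384,512,3);L=((P.reshape(-1,3)-T[:3,3])@T[:3,:3]).reshape(384,512,3)
sel=(d>0)&(L[...,2]<40)&(L[...,2]>-60)&(abs(L[...,0])<25)&(abs(L[...,1])<75)
print(T[:3,3],sel.sum(),np.percentile(L[sel],[0,2,50,98,100],axis=0).round(1))
vs,us=np.nonzero(sel);print(us.min(),us.max(),vs.min(),vs.max())
cv2.imwrite('pics/s4.png',cv2.resize(p[190:310,220:360],None,fx=5,fy=5,interpolation=cv2.INTER_NEAREST))
E
```

```text
[ 539.2 -284.1   94.7] 15695 [[  -9.8  -73.3 -129.7]
 [  -6.9  -72.1 -128.7]
 [  10.3    2.3  -99.1]
 [  24.9   72.8  -12.2]
 [  25.    74.    -6. ]]
215 [(155, [-20.0, -88.0, 95.0]), (165, [-20.0, -79.0, 96.0]), (170, [-21.0, -75.0, 97.0]), (345, [-20.0, 80.0, 93.0]), (350, [-20.0, 85.0, 95.0]), (360, [-20.0, 93.0, 95.0])]
221 [(155, [-26.0, -88.0, 95.0]), (165, [-26.0, -79.0, 95.0]), (170, [-26.0, -75.0, 95.0]), (345, [-26.0, 81.0, 95.0]), (350, [-26.0, 85.0, 94.0]), (360, [-26.0, 94.0, 95.0])]
227 [(155, [-31.0, -89.0, 95.0]), (165, [-31.0, -80.0, 95.0]), (170, [-31.0, -75.0, 95.0]), (345, [-31.0, 81.0, 95.0]), (350, [-32.0, 86.0, 95.0]), (360, [-32.0, 95.0, 95.0])]
233 [(155, [-37.0, -89.0, 95.0]), (165, [-37.0, -80.0, 95.0]), (170, [-37.0, -76.0, 96.0]), (345, [-37.0, 82.0, 95.0]), (350, [-37.0, 86.0, 94.0]), (360, [-38.0, 95.0, 96.0])]
239 [(155, [-43.0, -90.0, 95.0]), (165, [-43.0, -81.0, 95.0]), (170, [-44.0, -76.0, 96.0]), (345, [-43.0, 82.0, 95.0]), (350, [-43.0, 87.0, 95.0]), (360, [-43.0, 96.0, 95.0])]
245 [(155, [-50.0, -91.0, 97.0]), (165, [-49.0, -81.0, 96.0]), (170, [
[... 1158 characters left out ...]
])]
287 [(155, [10.0, -38.0, -72.0]), (165, [11.0, -34.0, -72.0]), (170, [10.0, -32.0, -71.0]), (345, [10.0, 35.0, -71.0]), (350, [10.0, 37.0, -72.0]), (360, [10.0, 41.0, -71.0])]
293 [(155, [10.0, -37.0, -76.0]), (165, [11.0, -33.0, -77.0]), (170, [10.0, -31.0, -76.0]), (345, [11.0, 34.0, -77.0]), (350, [10.0, 36.0, -76.0]), (360, [10.0, 40.0, -76.0])]
299 [(155, [11.0, -35.0, -81.0]), (165, [10.0, -32.0, -80.0]), (170, [11.0, -30.0, -81.0]), (345, [10.0, 33.0, -80.0]), (350, [9.0, 35.0, -79.0]), (360, [10.0, 38.0, -80.0])]
[ 538.56610974 -283.57931371   92.7288536 ] 191 [[-13.  -42.8 -59.8]
 [-12.3 -42.6 -59.1]
 [ -8.9  31.6 -36.6]
 [  2.6  42.9 -10.4]
 [  6.2  44.1  -8.8]]
280 317 229 247
```

View pics/w4.png

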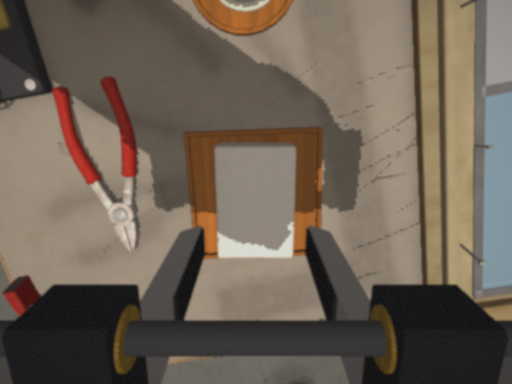

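View pics/s4.png

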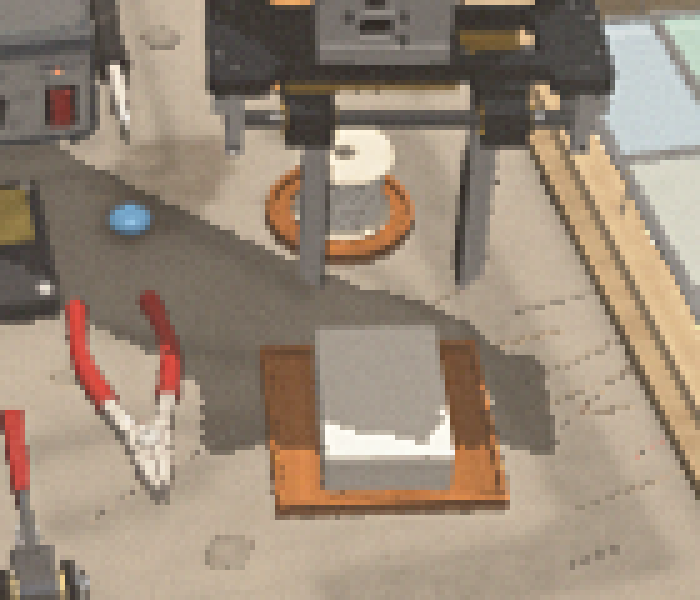

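servo_tool(travel=[[0,0,0.5],[0,0.04,1],[0,0,1],[0,0,0.6],[0,0,0]], rotation=[[0,0,0],[0,0,0],[0,0,0],[0,0,0],[0,0,0]])

```text
clock: 10.22
tcp_pos: [537.4, -282.2, 22.6]
orientation: [[0.167, 0.986, -0.007], [0.986, -0.167, 0.003], [0.002, -0.007, -1.0]]
wrist_force: [-0.1, 0.2, -0.2]
grip_width: 93.7
```

```bash
cat > tip.py <<'E'
from h import *
T=pose();p,d=optics.snapshot('side')
uv=np.array([[u,v] for v in range(384) for u in range(512)]);P=at_d('side',uv,d.ravel()).reshape(384,512,3)
L=((P.reshape(-1,3)-T[:3,3])@T[:3,:3]).reshape(384,512,3)
g=monitor.observe()['grip_width']/2
for s in (-1,1):
    sel=(d>0)&(L[...,2]<25)&(L[...,2]>-60)&(abs(L[...,0])<18)&(s*L[...,1]>g-10)&(s*L[...,1]<g+20)
    q=L[sel]; 
    if len(q): print(s,len(q),'z max',np.sort(q[:,2])[-5:].round(1),'y',np.percentile(q[:,1],[5,95]).round(1),'x',np.percentile(q[:,0],[5,95]).round(1))
print(T[:3,3].round(1),2*g)
E
python3 tip.py; python3 d.py 539.5 -283.5 3 80.3
```

```text
-1 191 z max [24.4 24.8 24.8 24.9 24.9] y [-64.4 -39.2] x [-15.3  14.3]
1 211 z max [22.9 23.1 23.5 24.  24.3] y [40.4 64.1] x [-14.2  14.3]
[ 537.4 -282.2   22.6] 93.84112645290011
tcp [ 537.5 -282.5   23.5] yaw 80.35 clock 10.2667 grip 93.8
travel/20: [-0.04  0.11  1.03] rot/2: [-0.0035 -0.0009  0.0004] F [-1.2  1.  -0.2]
travel after rot: [-0.03  0.11  1.03]
```

servo_tool(travel=[[0,0.1,0.3],[0,0,0.25],[0,0,0]], rotation=[[-0.0035,0,0],[0,0,0],[0,0,0]])

```text
clock: 10.52
tcp_pos: [539.9, -283.3, 12.2]
orientation: [[0.168, 0.986, 0.001], [0.986, -0.168, 0.001], [0.001, 0.001, -1.0]]
wrist_force: [1.0, 0.3, -0.0]
grip_width: 94.2
```

```bash
python3 - <<'E'
from h import *
T=pose();p,d=optics.snapshot('side');print(T[:3,3])
uv=proj('side',[(T@[0,s*47,z,1])[:3] for s in (-1,1) for z in (-40,-8,0)]);print(uv.round(1))
cv2.imwrite('pics/s5.png',cv2.resize(p[210:310,220:360],None,fx=5,fy=5,interpolation=cv2.INTER_NEAREST))
E
python3 d.py 539.5 -283.5 3 80.3
```

```text
[ 539.85800996 -283.30779522   12.20386353]
[[277.2 260.1]
 [276.8 269.8]
 [276.7 272.2]
 [315.8 260. ]
 [314.9 269.6]
 [314.6 272. ]]
tcp [ 540.  -283.4   12.6] yaw 80.33 clock 10.5667 grip 94.0
travel/20: [-0.01 -0.03  0.48] rot/2: [ 0.0008 -0.0006  0.0003] F [-0.6 -0.8  0. ]
travel after rot: [-0.01 -0.03  0.48]
```

View pics/s5.png

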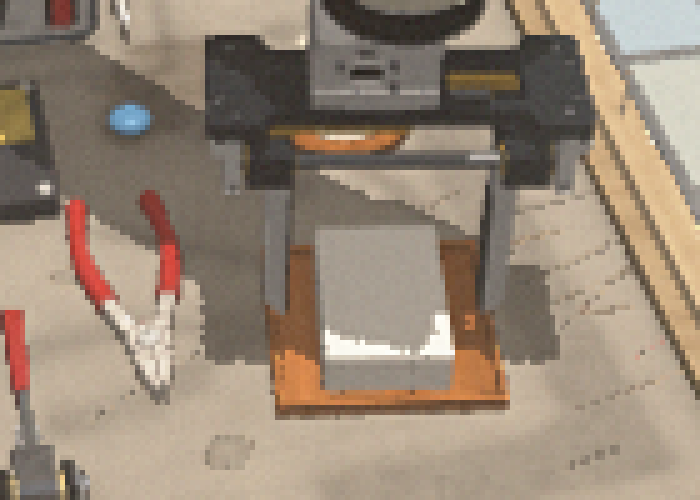

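servo_tool(travel=[[0,0,0.35],[0,0,0]], rotation=[[0,0,0],[0,0,0]])

```text
clock: 10.73
tcp_pos: [540.6, -283.6, 6.0]
orientation: [[0.168, 0.986, 0.003], [0.986, -0.168, 0.001], [0.001, 0.003, -1.0]]
wrist_force: [-0.0, 0.4, -0.6]
grip_width: 94.0
```

servo_tool(travel=[[0,0,0],[0,0,0],[0,0,0],[0,0,0],[0,0,0],[0,0,0],[0,0,0]], rotation=[[0,0,0],[0,0,0],[0,0,0],[0,0,0],[0,0,0],[0,0,0],[0,0,0]], jaw=0.4, force=8)

```text
clock: 11.32
tcp_pos: [541.3, -283.8, 7.0]
orientation: [[0.168, 0.986, 0.005], [0.986, -0.168, -0.0], [0.001, 0.005, -1.0]]
wrist_force: [-0.1, -0.3, -1.0]
grip_width: 62.2
```

servo_tool(travel=[[0,0,-0.5],[0,0,-0.8],[0,0,-1],[0,0,-1],[0,0,-1],[0,0,0]], rotation=[[0,0,0],[0,0,0],[0,0,0],[0,0,0],[0,0,0],[0,0,0]])

```text
clock: 11.82
tcp_pos: [539.7, -284.1, 98.9]
orientation: [[0.169, 0.986, 0.002], [0.986, -0.169, 0.0], [0.001, 0.002, -1.0]]
wrist_force: [0.1, -0.2, -1.0]
grip_width: 62.5
```

```bash
python3 - <<'E'
from h import *
p,d=optics.snapshot('side');cv2.imwrite('pics/s6.png',cv2.resize(p[190:310,220:360],None,fx=5,fy=5,interpolation=cv2.INTER_CUBIC))
E
python3 d.py 575 49.6 90 80.3
```

```text
tcp [ 539.3 -283.7   97.4] yaw 80.28 clock 11.8667 grip 62.3
travel/20: [16.73 -1.06  0.39] rot/2: [ 0.0007 -0.0006 -0.0001] F [ 0.8  0.4 -0.2]
travel after rot: [16.73 -1.05  0.37]
```

View pics/s6.png

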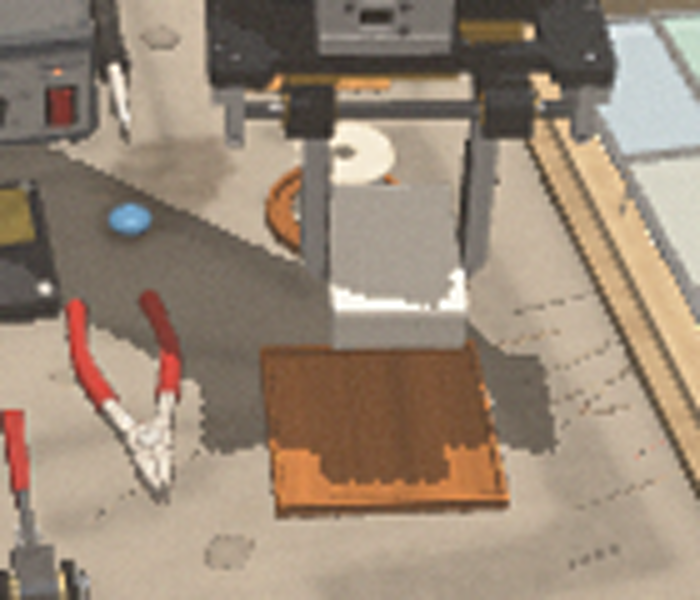

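Block held level. Carry it to the mat.

servo_tool(travel=[[0.5,0,0],[0.8,0,0],[1,-0.06,0],[1,-0.06,0],[1,-0.06,0],[1,-0.06,0],[1,-0.06,0],[1,-0.06,0],[1,-0.06,0],[1,-0.06,0]], rotation=[[0,0,0],[0,0,0],[0,0,0],[0,0,0],[0,0,0],[0,0,0],[0,0,0],[0,0,0],[0,0,0],[0,0,0]])

```text
clock: 12.7
tcp_pos: [557.7, -87.7, 92.7]
orientation: [[0.174, 0.985, -0.007], [0.985, -0.174, 0.002], [0.0, -0.007, -1.0]]
wrist_force: [1.0, -0.0, 0.4]
grip_width: 62.5
```

```bash
python3 d.py 575 49.6 90 80.3
```

```text
tcp [557.7 -87.7  92.7] yaw 80.0 clock 12.7 grip 62.5
travel/20: [ 6.91 -0.34  0.14] rot/2: [-0.0035 -0.0002 -0.0027] F [ 1.  -0.   0.4]
travel after rot: [ 6.91 -0.3   0.13]
```

servo_tool(travel=[[1,-0.05,0],[1,-0.05,0],[1,-0.05,0],[1,-0.05,0],[1,-0.05,0],[1,-0.05,0],[0.5,0,0],[0,0,0],[0,0,0]], rotation=[[-0.0035,0,-0.0027],[0,0,0],[0,0,0],[0,0,0],[0,0,0],[0,0,0],[0,0,0],[0,0,0],[0,0,0]])

```text
clock: 13.45
tcp_pos: [568.2, 59.2, 86.9]
orientation: [[0.159, 0.987, -0.01], [0.987, -0.159, 0.001], [-0.0, -0.01, -1.0]]
wrist_force: [-0.5, -0.3, 0.2]
grip_width: 62.4
```

```bash
python3 d.py 575 49.6 12 80.3
```

```text
tcp [568.2  59.2  86.9] yaw 80.87 clock 13.45 grip 62.4
travel/20: [-0.42  0.45  3.74] rot/2: [-0.005   0.0003  0.005 ] F [-0.5 -0.3  0.2]
travel after rot: [-0.41  0.41  3.74]
```

servo_tool(travel=[[-0.2,0.2,0.5],[-0.2,0.2,0.9],[0,0,0.9],[0,0,0.8],[0,0,0.4],[0,0,0]], rotation=[[-0.005,0,0.005],[0,0,0],[0,0,0],[0,0,0],[0,0,0],[0,0,0]])

```text
clock: 13.95
tcp_pos: [574.5, 42.2, 14.6]
orientation: [[0.176, 0.984, 0.001], [0.984, -0.176, -0.003], [-0.002, 0.002, -1.0]]
wrist_force: [-0.4, -0.6, -1.4]
grip_width: 62.3
```

```bash
python3 d.py 575 49.6 7 80.3
```

```text
tcp [574.5  42.2  14.6] yaw 79.88 clock 13.95 grip 62.3
travel/20: [ 0.37 -0.04  0.38] rot/2: [ 0.0009  0.0012 -0.0037] F [-0.4 -0.6 -1.4]
travel after rot: [ 0.37 -0.04  0.38]
```

servo_tool(travel=[[0.3,-0.04,0.1],[0,0,0.2],[0,0,0]], rotation=[[0,0,-0.0037],[0,0,0],[0,0,0]])

```text
clock: 14.2
tcp_pos: [575.0, 46.9, 9.4]
orientation: [[0.17, 0.985, 0.002], [0.985, -0.17, -0.003], [-0.003, 0.002, -1.0]]
wrist_force: [-0.5, 0.6, -0.8]
grip_width: 62.7
```

```bash
python3 d.py 575 49.6 7 80.3
```

```text
tcp [575.   46.9   9.4] yaw 80.22 clock 14.2 grip 62.7
travel/20: [ 0.13 -0.02  0.12] rot/2: [ 0.0012  0.0014 -0.0007] F [-0.5  0.6 -0.8]
travel after rot: [ 0.13 -0.02  0.12]
```

Release, rise, and turn attention to the spool.

servo_tool(travel=[[0,0,0.12],[0,0,0]], rotation=[[0,0,0],[0,0,0]])

```text
clock: 14.37
tcp_pos: [575.7, 47.3, 7.8]
orientation: [[0.169, 0.986, 0.003], [0.986, -0.169, -0.003], [-0.002, 0.004, -1.0]]
wrist_force: [-0.4, 0.1, -0.0]
grip_width: 62.2
```

servo_tool(travel=[[0,0,0],[0,0,0],[0,0,0],[0,0,0],[0,0,-0.5],[0,0,-1],[0,0,-1],[0,0,-1],[0,0,-1],[0,0,0]], rotation=[[0,0,0],[0,0,0],[0,0,0],[0,0,0],[0,0,0],[0,0,0],[0,0,0],[0,0,0],[0,0,0],[0,0,0]], jaw=1)

```text
clock: 15.2
tcp_pos: [575.2, 46.8, 105.2]
orientation: [[0.17, 0.985, 0.003], [0.985, -0.17, -0.003], [-0.003, 0.004, -1.0]]
wrist_force: [-0.2, 0.6, 0.1]
grip_width: 94.1
```

```bash
python3 d.py 560 -170 120 80.3
```

```text
tcp [575.2  46.8 105.2] yaw 80.19 clock 15.2 grip 94.1
travel/20: [-10.81   1.1   -0.71] rot/2: [ 0.0018  0.0013 -0.001 ] F [-0.2  0.6  0.1]
travel after rot: [-10.81   1.08  -0.74]
```

servo_tool(travel=[[-1,0.1,-0.1],[-1,0.1,-0.1],[-1,0.1,-0.1],[-1,0.1,-0.1],[-1,0.1,-0.1],[-1,0.1,-0.1],[-1,0.1,-0.1],[-1,0.1,-0.1],[-1,0.1,0],[-1,0,0]], rotation=[[0,0,0],[0,0,0],[0,0,0],[0,0,0],[0,0,0],[0,0,0],[0,0,0],[0,0,0],[0,0,0],[0,0,0]])

```text
clock: 16.03
tcp_pos: [559.6, -156.5, 128.1]
orientation: [[0.163, 0.987, 0.009], [0.987, -0.163, 0.0], [0.002, 0.008, -1.0]]
wrist_force: [-0.1, 0.3, 0.1]
grip_width: 94.1
```

servo_tool(travel=[[0,0,0],[0,0,0]], rotation=[[0,0,0],[0,0,0]])

```text
clock: 16.2
tcp_pos: [558.3, -161.5, 129.1]
orientation: [[0.169, 0.986, 0.009], [0.986, -0.169, -0.001], [0.0, 0.009, -1.0]]
wrist_force: [-0.2, 0.8, 0.0]
grip_width: 93.9
```

```bash
python3 - <<'E'
from h import *
T=pose();p,d=optics.snapshot('wrist');cv2.imwrite('pics/w5.png',p);np.savez('pics/w5.npz',T=T,d=d);print(T.round(3))
E
```

```text
[[ 1.69000e-01  9.86000e-01  9.00000e-03  5.58338e+02]
 [ 9.86000e-01 -1.69000e-01 -1.00000e-03 -1.61477e+02]
 [ 0.00000e+00  9.00000e-03 -1.00000e+00  1.29112e+02]
 [ 0.00000e+00  0.00000e+00  0.00000e+00  1.00000e+00]]
```

View pics/w5.png

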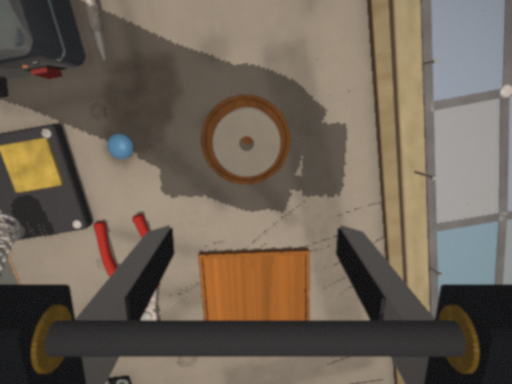

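```bash
python3 - <<'E'
from h import *
p=cv2.imread('pics/w5.png');z=np.load('pics/w5.npz');T=z['T'];d=z['d']
hsv=cv2.cvtColor(p,cv2.COLOR_BGR2HSV)
uv=np.array([[u,v] for v in range(384) for u in range(512)]);P=at_d('wrist',uv,d.ravel(),T).reshape(384,512,3)
def circ(w):
    A=np.c_[2*w,np.ones(len(w))];s=np.linalg.lstsq(A,(w**2).sum(1),rcond=None)[0];return s[:2].round(1),np.sqrt(s[2]+s[:2]@s[:2]).round(1)
m=np.zeros(p.shape[:2],np.uint8); m[80:200,190:300]=((P[...,2]>36)&(P[...,2]<52))[80:200,190:300]
c=quad(m);print('spool',circ(at_z('wrist',c[:,0,:],44,T)[:,:2]),np.median(P[m>0][:,2]))
m=np.zeros(p.shape[:2],np.uint8); m[80:200,190:300]=cv2.inRange(hsv,(0,120,40),(20,255,255))[80:200,190:300]
c=quad(m);w=at_z('wrist',c[:,0,:],9,T)[:,:2];print('dish',circ(w),cv2.minEnclosingCircle(cv2.convexHull(w.astype(np.float32).reshape(-1,1,2))))
print('bench',P[200,120],P[60,300],'floor sq',P[290,250])
E
python3 d.py 560.2 -116.4 40 80.3
```

```text
spool (array([ 560.2, -116.1]), np.float64(27.0)) 44.01709617294071
dish (array([ 558.7, -118.5]), np.float64(39.8)) ((558.69873046875, -118.53069305419922), 40.30318832397461)
bench [ 427.2672932  -155.67884322   -0.86610918] [ 6.17984218e+02 -5.84760353e+01  3.40262874e-01] floor sq [ 535.67119992 -273.71433436    3.14906296]
tcp [ 558.2 -161.7  129.2] yaw 80.28 clock 16.25 grip 93.7
travel/20: [ 2.25 -0.33  4.46] rot/2: [ 0.0046  0.0001 -0.0001] F [ 0.  -0.7 -0.4]
travel after rot: [ 2.25 -0.28  4.46]
```

servo_tool(travel=[[0.6,-0.1,0],[0.9,-0.1,0],[0.7,-0.1,0.5],[0,0,1],[0,0,1],[0,0,1],[0,0,0.5],[0,0,0]], rotation=[[0.0046,0,0],[0,0,0],[0,0,0],[0,0,0],[0,0,0],[0,0,0],[0,0,0],[0,0,0]])

```text
clock: 16.92
tcp_pos: [560.8, -101.3, 44.0]
orientation: [[0.157, 0.988, -0.002], [0.988, -0.157, 0.004], [0.003, -0.002, -1.0]]
wrist_force: [-0.4, -0.2, -0.0]
grip_width: 94.2
```

```bash
python3 d.py 560.2 -116.3 12 80.3
```

```text
tcp [ 560.8 -101.3   44. ] yaw 80.94 clock 16.9167 grip 94.2
travel/20: [-0.75  0.09  1.6 ] rot/2: [-0.0011 -0.0017  0.0056] F [-0.4 -0.2 -0. ]
travel after rot: [-0.75  0.1   1.6 ]
```

servo_tool(travel=[[-0.6,0.1,0],[0,0,0],[0,0,0]], rotation=[[-0.001,-0.0017,0.005],[0,0,0],[0,0,0]])

```text
clock: 17.17
tcp_pos: [561.1, -112.8, 44.5]
orientation: [[0.166, 0.986, -0.001], [0.986, -0.166, -0.0], [-0.0, -0.001, -1.0]]
wrist_force: [-0.3, 1.0, -0.2]
grip_width: 93.9
```

```bash
python3 d.py 560.2 -116.3 12 80.3
```

```text
tcp [ 561.1 -112.8   44.5] yaw 80.43 clock 17.1667 grip 93.9
travel/20: [-0.18 -0.02  1.62] rot/2: [-0.0004  0.0001  0.0011] F [-0.3  1.  -0.2]
travel after rot: [-0.18 -0.02  1.62]
```

servo_tool(travel=[[-0.18,-0.02,0.5],[0,0,0.6],[0,0,0.5],[0,0,0],[0,0,0]], rotation=[[0,0,0],[0,0,0],[0,0,0],[0,0,0],[0,0,0]])

```text
clock: 17.58
tcp_pos: [561.0, -117.2, 10.8]
orientation: [[0.167, 0.986, 0.002], [0.986, -0.167, -0.0], [0.0, 0.002, -1.0]]
wrist_force: [-0.2, 0.4, 0.6]
grip_width: 94.0
```

```bash
python3 d.py 560.2 -116.3 12 80.3
```

```text
tcp [ 561.  -117.2   10.8] yaw 80.37 clock 17.5833 grip 94.0
travel/20: [ 0.04 -0.05 -0.06] rot/2: [ 0.0011 -0.0001  0.0006] F [-0.2  0.4  0.6]
travel after rot: [ 0.04 -0.05 -0.06]
```

servo_tool(travel=[[0,0,0],[0,0,0],[0,0,0],[0,0,0],[0,0,0],[0,0,0],[0,0,0],[0,0,0]], rotation=[[0,0,0],[0,0,0],[0,0,0],[0,0,0],[0,0,0],[0,0,0],[0,0,0],[0,0,0]], jaw=0.3, force=35)

```text
clock: 18.25
tcp_pos: [561.2, -117.0, 11.4]
orientation: [[0.167, 0.986, 0.002], [0.986, -0.167, 0.0], [0.0, 0.002, -1.0]]
wrist_force: [-0.7, 0.9, -1.7]
grip_width: 54.5
```

servo_tool(travel=[[0,0,-0.3],[0,0,-0.6],[0,0,-1],[0,0,-1],[0,0,-0.6],[0,0,0]], rotation=[[0,0,0],[0,0,0],[0,0,0],[0,0,0],[0,0,0],[0,0,0]])

```text
clock: 18.75
tcp_pos: [560.1, -117.3, 86.8]
orientation: [[0.168, 0.986, 0.001], [0.986, -0.168, -0.0], [0.0, 0.001, -1.0]]
wrist_force: [1.5, -0.7, -2.1]
grip_width: 54.8
```

```bash
python3 - <<'E'
from h import *
p,d=optics.snapshot('side');cv2.imwrite('pics/s7.png',cv2.resize(p[150:270,220:360],None,fx=5,fy=5,interpolation=cv2.INTER_CUBIC))
E
python3 d.py 539.6 -284.1 80 80.3
```

```text
tcp [ 559.9 -117.1   85.8] yaw 80.33 clock 18.8 grip 54.3
travel/20: [-8.4   0.4   0.29] rot/2: [ 0.     -0.      0.0003] F [ 1.2 -0.3 -2.7]
travel after rot: [-8.4   0.41  0.29]
```

View pics/s7.png

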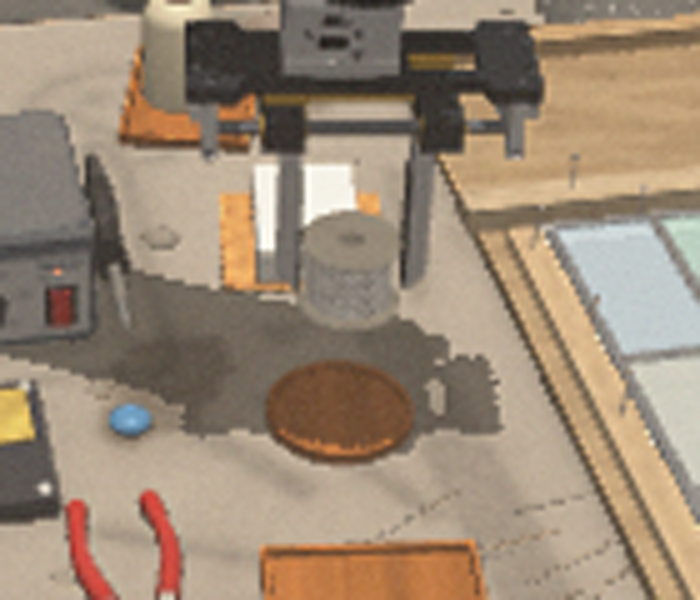

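servo_tool(travel=[[-0.5,0,0],[-0.8,0.1,0],[-1,0.1,0],[-1,0.1,0],[-1,0.1,0],[-1,0,0],[-1,0,0],[-0.8,0,0],[-0.4,0,0],[0,0,0]], rotation=[[0,0,0],[0,0,0],[0,0,0],[0,0,0],[0,0,0],[0,0,0],[0,0,0],[0,0,0],[0,0,0],[0,0,0]])

```text
clock: 19.63
tcp_pos: [535.4, -276.5, 76.5]
orientation: [[0.167, 0.986, -0.011], [0.986, -0.167, 0.002], [0.0, -0.011, -1.0]]
wrist_force: [-0.8, -0.1, -1.8]
grip_width: 54.7
```

```bash
python3 d.py 539.6 -284.3 14 80.3
```

```text
tcp [ 535.4 -276.5   76.5] yaw 80.4 clock 19.6333 grip 54.7
travel/20: [-0.35  0.31  3.12] rot/2: [-0.0056 -0.0001  0.0008] F [-0.8 -0.1 -1.8]
travel after rot: [-0.35  0.27  3.13]
```

servo_tool(travel=[[-0.3,0.27,0],[0,0,0.5],[0,0,0.8],[0,0,0.8],[0,0,0.7],[0,0,0],[0,0,0]], rotation=[[-0.0056,0,0.0008],[0,0,0],[0,0,0],[0,0,0],[0,0,0],[0,0,0],[0,0,0]])

```text
clock: 20.22
tcp_pos: [541.3, -278.5, 13.8]
orientation: [[0.164, 0.986, 0.0], [0.986, -0.164, 0.003], [0.003, -0.0, -1.0]]
wrist_force: [0.9, -0.1, -1.6]
grip_width: 54.6
```

```bash
python3 d.py 539.6 -284.3 12 80.3
```

```text
tcp [ 541.3 -278.5   13.8] yaw 80.57 clock 20.2167 grip 54.6
travel/20: [-0.3  -0.04  0.09] rot/2: [-0.0002 -0.0015  0.0023] F [ 0.9 -0.1 -1.6]
travel after rot: [-0.3  -0.03  0.09]
```

servo_tool(travel=[[-0.3,-0.05,0],[0,0,0.1],[0,0,0]], rotation=[[0,-0.0015,0.002],[0,0,0],[0,0,0]])

```text
clock: 20.47
tcp_pos: [540.1, -283.7, 12.4]
orientation: [[0.166, 0.986, 0.001], [0.986, -0.166, -0.0], [-0.0, 0.001, -1.0]]
wrist_force: [-0.4, 0.5, -2.7]
grip_width: 54.6
```

```bash
python3 d.py 539.6 -284.3 11.4 80.3
```

```text
tcp [ 540.1 -283.7   12.4] yaw 80.42 clock 20.4667 grip 54.6
travel/20: [-0.03 -0.02  0.05] rot/2: [0.0003 0.     0.001 ] F [-0.4  0.5 -2.7]
travel after rot: [-0.03 -0.02  0.05]
```

Lower the last millimetre, release slowly, rise.

servo_tool(travel=[[0,0,0.06],[0,0,0.02],[0,0,0]], rotation=[[0,0,0],[0,0,0],[0,0,0]])

```text
clock: 20.72
tcp_pos: [540.8, -284.1, 12.0]
orientation: [[0.167, 0.986, 0.003], [0.986, -0.167, -0.001], [-0.0, 0.003, -1.0]]
wrist_force: [0.3, 0.6, -2.8]
grip_width: 54.5
```

servo_tool(travel=[[0,0,0],[0,0,0],[0,0,0],[0,0,0],[0,0,-0.5],[0,0,-1],[0,0,-1],[0,0,-1],[0,0,-1],[0,0,-1]], rotation=[[0,0,0],[0,0,0],[0,0,0],[0,0,0],[0,0,0],[0,0,0],[0,0,0],[0,0,0],[0,0,0],[0,0,0]], jaw=1)

```text
clock: 21.55
tcp_pos: [538.8, -283.8, 127.1]
orientation: [[0.168, 0.986, -0.001], [0.986, -0.168, 0.0], [-0.0, -0.001, -1.0]]
wrist_force: [0.4, 0.5, -1.0]
grip_width: 93.8
```

servo_tool(travel=[[0,0,-1],[0,0,-1],[0,0,-0.5],[0,0,0]], rotation=[[0,0,0],[0,0,0],[0,0,0],[0,0,0]])

```text
clock: 21.88
tcp_pos: [539.6, -285.1, 186.4]
orientation: [[0.169, 0.986, 0.005], [0.986, -0.169, -0.002], [-0.001, 0.005, -1.0]]
wrist_force: [0.5, 0.1, 0.0]
grip_width: 94.2
```

```bash
python3 - <<'E'
from h import *
T=pose();p,d=optics.snapshot('wrist');cv2.imwrite('pics/w6.png',p);np.savez('pics/w6.npz',T=T,d=d)
hsv=cv2.cvtColor(p,cv2.COLOR_BGR2HSV)
uv=np.array([[u,v] for v in range(384) for u in range(512)]);P=at_d('wrist',uv,d.ravel(),T).reshape(384,512,3)
def circ(w):
    A=np.c_[2*w,np.ones(len(w))];s=np.linalg.lstsq(A,(w**2).sum(1),rcond=None)[0];return s[:2].round(1),np.sqrt(s[2]+s[:2]@s[:2]).round(1)
m=((P[...,2]>36)&(P[...,2]<52)&(abs(P[...,0]-540)<50)&(abs(P[...,1]+284)<50)).astype(np.uint8)
c=quad(m);print('spool',circ(at_z('wrist',c[:,0,:],44,T)[:,:2]),np.median(P[m>0][:,2]))
E
python3 d.py 530 225 150 80.3
```

```text
spool (array([ 541.2, -283.2]), np.float64(26.9)) 43.97790017412359
tcp [ 539.4 -285.   185.4] yaw 80.27 clock 21.9333 grip 94.1
travel/20: [25.06 -4.78  1.72] rot/2: [ 0.0024  0.0005 -0.0003] F [0.4 0.3 1.2]
travel after rot: [25.06 -4.76  1.77]
```

View pics/w6.png

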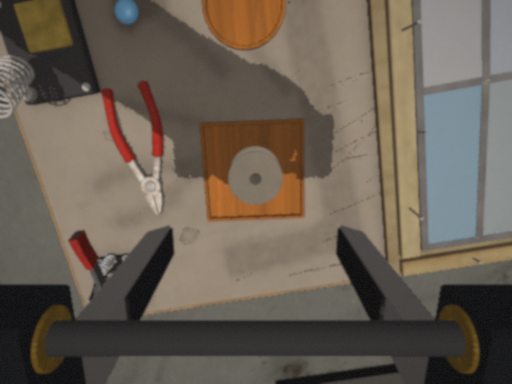

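servo_tool(travel=[[1,-0.2,0],[1,-0.2,0],[1,-0.2,0],[1,-0.2,0],[1,-0.2,0],[1,-0.2,0],[1,-0.2,0],[1,-0.2,0],[1,-0.2,0],[1,-0.2,0]], rotation=[[0,0,0],[0,0,0],[0,0,0],[0,0,0],[0,0,0],[0,0,0],[0,0,0],[0,0,0],[0,0,0],[0,0,0]])

```text
clock: 22.77
tcp_pos: [527.2, -75.6, 173.4]
orientation: [[0.176, 0.984, -0.01], [0.984, -0.176, -0.003], [-0.005, -0.009, -1.0]]
wrist_force: [0.0, -0.1, 0.2]
grip_width: 94.4
```

servo_tool(travel=[[1,-0.2,0],[1,-0.2,0],[1,-0.2,0],[1,-0.2,0],[1,-0.2,0],[1,-0.2,0],[1,-0.2,0],[1,-0.2,0],[1,-0.2,0],[1,-0.2,0]], rotation=[[0,0,0],[0,0,0],[0,0,0],[0,0,0],[0,0,0],[0,0,0],[0,0,0],[0,0,0],[0,0,0],[0,0,0]])

```text
clock: 23.6
tcp_pos: [514.9, 138.7, 160.5]
orientation: [[0.176, 0.984, -0.026], [0.984, -0.176, -0.007], [-0.012, -0.024, -1.0]]
wrist_force: [0.3, -0.4, 1.1]
grip_width: 93.8
```

```bash
python3 d.py 530 200 150 80.3
```

```text
tcp [514.9 138.7 160.5] yaw 79.89 clock 23.6 grip 93.8
travel/20: [3.15 0.22 0.48] rot/2: [-0.0121  0.0058 -0.0037] F [ 0.3 -0.4  1.1]
travel after rot: [3.15 0.23 0.52]
```

servo_tool(travel=[[0,0.2,-0.5],[0.6,0,-0.3],[1,0,0],[0.3,0,0],[0,0,0],[0,0,0]], rotation=[[-0.012,0.006,-0.0037],[0,0,0],[0,0,0],[0,0,0],[0,0,0],[0,0,0]])

```text
clock: 24.1
tcp_pos: [522.5, 180.9, 171.9]
orientation: [[0.163, 0.987, -0.007], [0.987, -0.163, -0.002], [-0.003, -0.006, -1.0]]
wrist_force: [-0.5, 0.1, -0.3]
grip_width: 94.3
```

```bash
cat > bot.py <<'E'
from h import *
T=pose();p,d=optics.snapshot('wrist');cv2.imwrite('pics/w7.png',p)
uv=np.array([[u,v] for v in range(384) for u in range(512)]);P=at_d('wrist',uv,d.ravel(),T).reshape(384,512,3)
def circ(w):
    A=np.c_[2*w,np.ones(len(w))];s=np.linalg.lstsq(A,(w**2).sum(1),rcond=None)[0];return s[:2].round(1),np.sqrt(s[2]+s[:2]@s[:2]).round(1)
import sys
X,Y=map(float,sys.argv[1:3])
near=(abs(P[...,0]-X)<45)&(abs(P[...,1]-Y)<45)&(d>0)
q=P[near&(P[...,2]>101)&(P[...,2]<113)];print('cap top',np.median(q[:,2]),q[:,:2].mean(0).round(1),((q[:,:2].max(0)+q[:,:2].min(0))/2).round(1),len(q))
for a,b in ((20,40),(40,60),(60,80)):
    q=P[near&(P[...,2]>a)&(P[...,2]<b)]; print(a,b,len(q), circ(q[:,:2]) if len(q)>20 else '')
E
python3 bot.py 530 225;python3 d.py 530 225 150 80.3
```

```text
cap top 106.46978356634936 [529.5 225.1] [529.5 226.8] 114
20 40 32 (array([529.5, 224.6]), np.float64(23.8))
40 60 43 (array([529.4, 224.6]), np.float64(23.7))
60 80 1573 (array([529.4, 224.3]), np.float64(19.2))
tcp [522.5 180.6 171.9] yaw 80.61 clock 24.15 grip 94.0
travel/20: [2.25 0.02 1.09] rot/2: [-0.003   0.0017  0.0027] F [-0.7  0.2 -0.6]
travel after rot: [ 2.25 -0.    1.1 ]
```

View pics/w7.png

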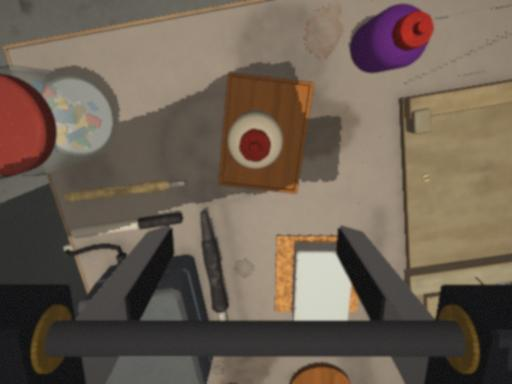

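servo_tool(travel=[[0.6,0,0],[0.9,0,0],[0.3,0,0],[0,0,0],[0,0,0]], rotation=[[-0.003,0.0017,0.0027],[0,0,0],[0,0,0],[0,0,0],[0,0,0]])

```text
clock: 24.57
tcp_pos: [529.1, 218.0, 171.5]
orientation: [[0.172, 0.985, -0.0], [0.985, -0.172, -0.0], [-0.0, 0.0, -1.0]]
wrist_force: [-0.1, 0.4, -0.7]
grip_width: 94.1
```

```bash
python3 d.py 529.5 224.6 40 80.3
```

```text
tcp [529.1 218.  171.5] yaw 80.12 clock 24.5667 grip 94.1
travel/20: [ 0.33 -0.04  6.57] rot/2: [ 0.      0.0001 -0.0016] F [-0.1  0.4 -0.7]
travel after rot: [ 0.33 -0.04  6.57]
```

servo_tool(travel=[[0.33,-0.04,0.3],[0,0,0.8],[0,0,1],[0,0,1],[0,0,1],[0,0,0]], rotation=[[0,0,0],[0,0,0],[0,0,0],[0,0,0],[0,0,0],[0,0,0]])

```text
clock: 25.07
tcp_pos: [529.9, 226.3, 85.6]
orientation: [[0.172, 0.985, 0.002], [0.985, -0.172, 0.001], [0.002, 0.002, -1.0]]
wrist_force: [-0.4, -0.6, 0.1]
grip_width: 94.2
```

```bash
python3 d.py 529.5 224.6 40 80.3
```

```text
tcp [529.9 226.3  85.6] yaw 80.1 clock 25.0667 grip 94.2
travel/20: [-0.09 -0.01  2.28] rot/2: [ 0.0008 -0.0008 -0.0018] F [-0.4 -0.6  0.1]
travel after rot: [-0.09 -0.01  2.28]
```

servo_tool(travel=[[-0.08,0,0.5],[0,0,0.8],[0,0,0.7],[0,0,0],[0,0,0]], rotation=[[0,0,0],[0,0,0],[0,0,0],[0,0,0],[0,0,0]])

```text
clock: 25.48
tcp_pos: [530.8, 224.6, 45.2]
orientation: [[0.173, 0.985, 0.004], [0.985, -0.173, 0.002], [0.002, 0.003, -1.0]]
wrist_force: [0.3, 0.4, 1.1]
grip_width: 94.1
```

servo_tool(travel=[[0,0,0],[0,0,0],[0,0,0],[0,0,0],[0,0,0],[0,0,0],[0,0,0],[0,0,0]], rotation=[[0,0,0],[0,0,0],[0,0,0],[0,0,0],[0,0,0],[0,0,0],[0,0,0],[0,0,0]], jaw=0.3, force=15)

```text
clock: 26.15
tcp_pos: [532.7, 225.6, 49.5]
orientation: [[0.173, 0.985, 0.008], [0.985, -0.173, 0.005], [0.006, 0.007, -1.0]]
wrist_force: [-1.3, 0.1, -1.8]
grip_width: 47.8
```

```bash
python3 d.py 529.5 224.6 40 80.3
```

```text
tcp [532.7 225.6  49.5] yaw 80.05 clock 26.15 grip 47.8
travel/20: [-0.08 -0.15  0.47] rot/2: [ 0.0035 -0.003  -0.0022] F [-1.3  0.1 -1.8]
travel after rot: [-0.07 -0.15  0.48]
```

servo_tool(travel=[[0,0,-0.3],[0,0,-0.7],[0,0,-1],[0,0,-1],[0,0,-0.5],[0,0,0]], rotation=[[0,0,0],[0,0,0],[0,0,0],[0,0,0],[0,0,0],[0,0,0]])

```text
clock: 26.65
tcp_pos: [531.3, 224.4, 122.6]
orientation: [[0.173, 0.985, 0.006], [0.985, -0.173, 0.003], [0.004, 0.005, -1.0]]
wrist_force: [0.9, -1.0, -0.1]
grip_width: 47.9
```

```bash
python3 - <<'E'
from h import *
p,d=optics.snapshot('side');cv2.imwrite('pics/s8.png',cv2.resize(p[80:220,190:330],None,fx=4.2,fy=4.2,interpolation=cv2.INTER_CUBIC))
E
python3 d.py 559 -118 120 80.3
```

```text
tcp [531.  224.3 121.8] yaw 80.01 clock 26.7 grip 47.7
travel/20: [-16.62   4.34   0.05] rot/2: [ 0.0023 -0.0017 -0.0025] F [ 0.  0. -1.]
travel after rot: [-16.64   4.26   0.09]
```

View pics/s8.png

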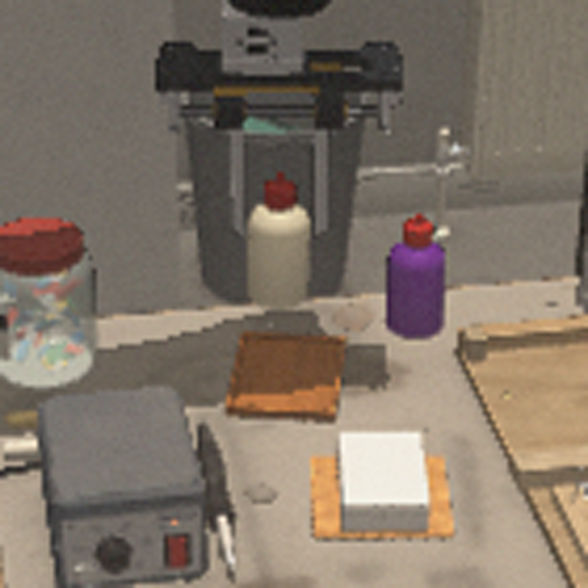

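servo_tool(travel=[[-0.5,0.1,0],[-0.8,0.25,0],[-1,0.25,0],[-1,0.25,0],[-1,0.25,0],[-1,0.25,0],[-1,0.25,0],[-1,0.25,0],[-1,0.25,0],[-1,0.25,0]], rotation=[[0.002,-0.002,-0.002],[0,0,0],[0,0,0],[0,0,0],[0,0,0],[0,0,0],[0,0,0],[0,0,0],[0,0,0],[0,0,0]])

```text
clock: 27.53
tcp_pos: [540.2, 22.0, 111.4]
orientation: [[0.161, 0.987, -0.015], [0.987, -0.161, -0.007], [-0.009, -0.014, -1.0]]
wrist_force: [-0.4, 0.0, -0.3]
grip_width: 48.0
```

```bash
python3 d.py 559 -118 120 80.3
```

```text
tcp [540.2  22.  111.4] yaw 80.73 clock 27.5333 grip 48.0
travel/20: [-6.76  2.05 -0.39] rot/2: [-0.0068  0.0047  0.0037] F [-0.4  0.  -0.3]
travel after rot: [-6.74  2.11 -0.43]
```

servo_tool(travel=[[-1,0.3,-0.1],[-1,0.3,-0.1],[-1,0.3,-0.1],[-1,0.3,0],[-1,0.3,0],[-0.8,0.2,0],[-0.3,0,0],[0,0,0],[0,0,0]], rotation=[[-0.007,0.005,0.0037],[0,0,0],[0,0,0],[0,0,0],[0,0,0],[0,0,0],[0,0,0],[0,0,0],[0,0,0]])

```text
clock: 28.28
tcp_pos: [544.8, -121.1, 108.5]
orientation: [[0.177, 0.984, -0.014], [0.984, -0.177, -0.003], [-0.006, -0.014, -1.0]]
wrist_force: [-0.2, 0.4, -1.0]
grip_width: 47.9
```

```bash
python3 d.py 559 -117.7 60 80.3
```

```text
tcp [ 544.8 -121.1  108.5] yaw 79.82 clock 28.2833 grip 47.9
travel/20: [0.31 0.7  2.41] rot/2: [-0.0068  0.0029 -0.0042] F [-0.2  0.4 -1. ]
travel after rot: [0.29 0.67 2.43]
```

servo_tool(travel=[[0.15,0.3,0],[0.15,0.3,0.4],[0,0,0.8],[0,0,0.6],[0,0,0],[0,0,0]], rotation=[[-0.007,0.003,-0.004],[0,0,0],[0,0,0],[0,0,0],[0,0,0],[0,0,0]])

```text
clock: 28.78
tcp_pos: [560.1, -110.4, 68.5]
orientation: [[0.161, 0.987, 0.002], [0.987, -0.161, 0.003], [0.003, 0.001, -1.0]]
wrist_force: [0.2, 0.1, -0.8]
grip_width: 47.9
```

```bash
python3 d.py 559 -117.9 51 80.3; python3 - <<'E'
from h import *
p,d=optics.snapshot('side');cv2.imwrite('pics/s9.png',cv2.resize(p[150:270,220:360],None,fx=5,fy=5,interpolation=cv2.INTER_CUBIC))
E
```

```text
tcp [ 560.1 -110.4   68.5] yaw 80.74 clock 28.7833 grip 47.9
travel/20: [-0.38  0.    0.88] rot/2: [ 0.0005 -0.0015  0.0039] F [ 0.2  0.1 -0.8]
travel after rot: [-0.38  0.01  0.88]
```

View pics/s9.png

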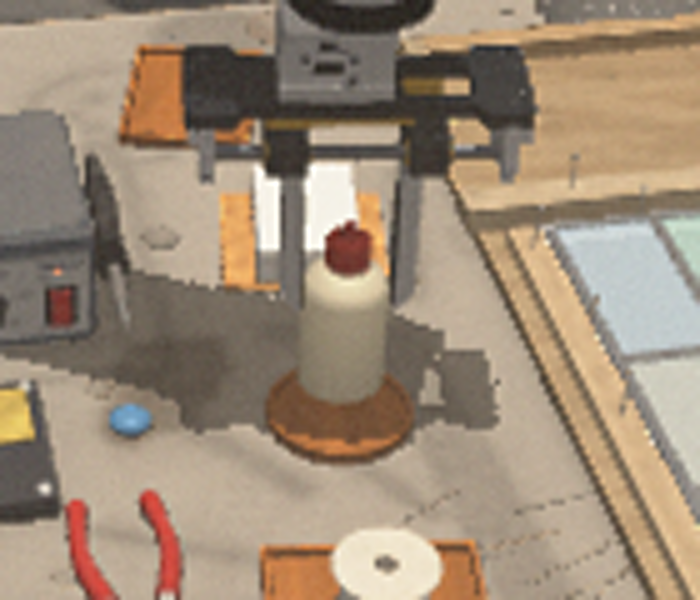

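Upright over the dish. Correct laterally and lower.

servo_tool(travel=[[-0.33,0,0.1],[0,0,0.3],[0,0,0.2],[0,0,0],[0,0,0]], rotation=[[0,-0.0015,0.0035],[0,0,0],[0,0,0],[0,0,0],[0,0,0]])

```text
clock: 29.25
tcp_pos: [559.7, -117.6, 56.7]
orientation: [[0.168, 0.986, 0.003], [0.986, -0.168, -0.0], [0.0, 0.003, -1.0]]
wrist_force: [1.0, -0.4, -0.5]
grip_width: 47.8
```

```bash
python3 d.py 559 -117.9 50 80.3
```

```text
tcp [ 559.7 -117.6   56.7] yaw 80.31 clock 29.25 grip 47.8
travel/20: [-0.02 -0.04  0.34] rot/2: [ 0.0015 -0.      0.0001] F [ 1.  -0.4 -0.5]
travel after rot: [-0.02 -0.03  0.34]
```

servo_tool(travel=[[-0.02,-0.03,0.2],[0,0,0.15],[0,0,0],[0,0,0]], rotation=[[0.0015,0,0],[0,0,0],[0,0,0],[0,0,0]])

```text
clock: 29.58
tcp_pos: [559.3, -118.1, 49.5]
orientation: [[0.169, 0.986, 0.0], [0.986, -0.169, 0.0], [0.0, 0.0, -1.0]]
wrist_force: [-1.0, -0.7, 2.9]
grip_width: 47.5
```

```bash
python3 d.py 559 -117.9 49.5 80.3
```

```text
tcp [ 559.3 -118.1   49.5] yaw 80.3 clock 29.5833 grip 47.5
travel/20: [ 0.01 -0.02 -0.  ] rot/2: [ 0.0002 -0.0001 -0.    ] F [-1.  -0.7  2.9]
travel after rot: [ 0.01 -0.02 -0.  ]
```

servo_tool(travel=[[0,0,0],[0,0,0],[0,0,0],[0,0,0],[0,0,0],[0,0,-0.5],[0,0,-1],[0,0,-1],[0,0,-1],[0,0,-1]], rotation=[[0,0,0],[0,0,0],[0,0,0],[0,0,0],[0,0,0],[0,0,0],[0,0,0],[0,0,0],[0,0,0],[0,0,0]], jaw=1)

```text
clock: 30.42
tcp_pos: [557.1, -118.1, 142.1]
orientation: [[0.169, 0.986, -0.006], [0.986, -0.169, -0.0], [-0.001, -0.006, -1.0]]
wrist_force: [0.3, 0.6, -0.6]
grip_width: 94.2
```

servo_tool(travel=[[0,0,-1],[0,0,-1],[0,0,0]], rotation=[[0,0,0],[0,0,0],[0,0,0]])

```text
clock: 30.67
tcp_pos: [558.4, -118.9, 190.0]
orientation: [[0.17, 0.985, -0.0], [0.985, -0.17, -0.0], [-0.0, 0.0, -1.0]]
wrist_force: [0.4, -0.1, 0.8]
grip_width: 93.5
```

```bash
python3 bot.py 559 -118;python3 d.py 575 45 160 80.3
```

```text
cap top 106.68328321892454 [ 558.6 -119.1] [ 558.8 -120.2] 91
20 40 120 (array([ 558.5, -119.7]), np.float64(24.0))
40 60 159 (array([ 558.5, -119.7]), np.float64(23.9))
60 80 1247 (array([ 558.5, -119.2]), np.float64(19.1))
tcp [ 557.9 -118.7  188.5] yaw 80.2 clock 30.7167 grip 94.3
travel/20: [ 8.21 -0.55  1.42] rot/2: [-0.0006  0.0002 -0.0008] F [-0.5 -1.4  0.5]
travel after rot: [ 8.21 -0.54  1.42]
```

View pics/w7.png

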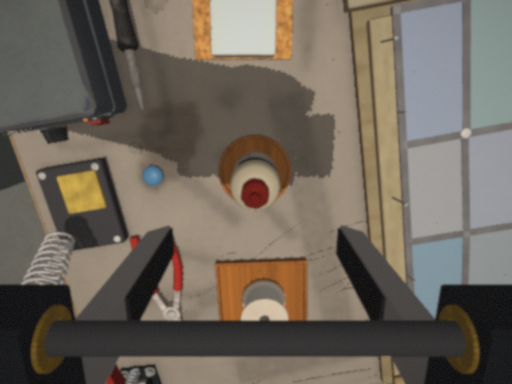

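servo_tool(travel=[[0.7,0,0],[1,-0.05,0],[1,-0.05,0],[1,-0.05,0],[1,-0.05,0],[0.8,-0.05,0],[0,0,0],[0,0,0],[0,0,0]], rotation=[[0,0,0],[0,0,0],[0,0,0],[0,0,0],[0,0,0],[0,0,0],[0,0,0],[0,0,0],[0,0,0]])

```text
clock: 31.47
tcp_pos: [569.3, -6.2, 186.7]
orientation: [[0.173, 0.985, -0.005], [0.985, -0.173, -0.001], [-0.002, -0.005, -1.0]]
wrist_force: [0.9, -0.5, 0.8]
grip_width: 93.9
```

```bash
cat > blk.py <<'E'
from h import *
import sys
X,Y=map(float,sys.argv[1:3])
T=pose();p,d=optics.snapshot('wrist');cv2.imwrite('pics/w8.png',p)
uv=np.array([[u,v] for v in range(384) for u in range(512)]);P=at_d('wrist',uv,d.ravel(),T).reshape(384,512,3)
m=((P[...,2]>20)&(P[...,2]<40)&(abs(P[...,0]-X)<70)&(abs(P[...,1]-Y)<80)).astype(np.uint8)
m[:,:170]=0;m[:,340:]=0
m=cv2.morphologyEx(m,cv2.MORPH_OPEN,np.ones((3,3)))
c=quad(m);print('block',rect_world('wrist',c,30,T),np.median(P[m>0][:,2]),np.percentile(P[m>0][:,2],[5,95]))
hsv=cv2.cvtColor(p,cv2.COLOR_BGR2HSV);mm=((abs(P[...,0]-X)<100)&(abs(P[...,1]-Y)<100)).astype(np.uint8)*cv2.inRange(hsv,(5,110,40),(25,255,255)); mm[:,:170]=0;mm[:,340:]=0
c=quad(mm);print('tray/mat',rect_world('wrist',c,float(sys.argv[3]),T))
E
python3 blk.py 575 47 4;python3 d.py 575 47 160 80.3
```

```text
block ((575.8782348632812, 46.216392517089844), (91.52836608886719, 61.61579513549805), 80.36772155761719) 30.26172954108759 [28.90574091 31.50101888]
tray/mat ((575.4255981445312, 49.086997985839844), (98.97964477539062, 99.61648559570312), 80.17737579345703)
tcp [569.3  -6.7 186.7] yaw 79.99 clock 31.5167 grip 94.2
travel/20: [ 2.7  -0.18  1.33] rot/2: [-0.0024  0.001  -0.0027] F [-0.1 -0.6  0.6]
travel after rot: [ 2.69 -0.17  1.34]
```

View pics/w8.png

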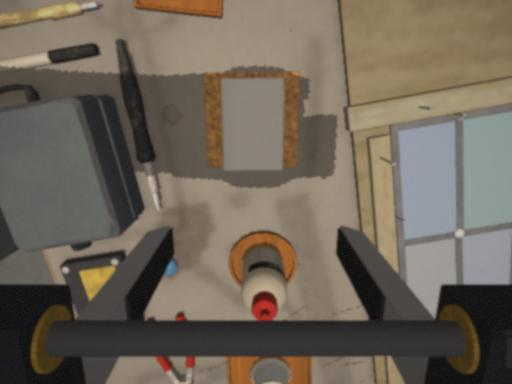

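servo_tool(travel=[[0.6,0,0],[1,-0.05,0.3],[0.6,0,0.8],[0,0,1],[0,0,1],[0,0,1],[0,0,1],[0,0,0.8],[0,0,0],[0,0,0]], rotation=[[-0.0024,0.001,-0.0027],[0,0,0],[0,0,0],[0,0,0],[0,0,0],[0,0,0],[0,0,0],[0,0,0],[0,0,0],[0,0,0]])

```text
clock: 32.35
tcp_pos: [578.1, 37.8, 65.1]
orientation: [[0.175, 0.985, 0.006], [0.985, -0.175, 0.001], [0.002, 0.005, -1.0]]
wrist_force: [-0.0, 0.3, 0.7]
grip_width: 93.7
```

```bash
python3 d.py 575.9 46.2 6 80.3
```

```text
tcp [578.1  37.8  65.1] yaw 79.95 clock 32.35 grip 93.7
travel/20: [ 0.39 -0.2   2.95] rot/2: [ 0.0027 -0.001  -0.0031] F [-0.   0.3  0.7]
travel after rot: [ 0.39 -0.18  2.95]
```

servo_tool(travel=[[0.35,-0.15,0.3],[0,0,0.8],[0,0,0.8],[0,0,0.6],[0,0,0],[0,0,0]], rotation=[[0.0027,-0.001,-0.002],[0,0,0],[0,0,0],[0,0,0],[0,0,0],[0,0,0]])

```text
clock: 32.85
tcp_pos: [579.3, 48.6, 17.6]
orientation: [[0.169, 0.986, 0.006], [0.986, -0.169, 0.002], [0.003, 0.005, -1.0]]
wrist_force: [0.1, -0.2, 0.8]
grip_width: 94.1
```

```bash
python3 d.py 575.9 46.2 6 80.3
```

```text
tcp [579.3  48.6  17.6] yaw 80.25 clock 32.85 grip 94.1
travel/20: [-0.15 -0.15  0.58] rot/2: [ 0.0027 -0.0016 -0.0004] F [ 0.1 -0.2  0.8]
travel after rot: [-0.15 -0.15  0.58]
```

servo_tool(travel=[[-0.13,-0.15,0.3],[0,0,0.25],[0,0,0]], rotation=[[0.0027,-0.0016,0],[0,0,0],[0,0,0]])

```text
clock: 33.1
tcp_pos: [576.7, 46.9, 7.7]
orientation: [[0.169, 0.986, 0.002], [0.986, -0.169, 0.0], [0.001, 0.002, -1.0]]
wrist_force: [0.2, -0.2, 0.2]
grip_width: 93.9
```

servo_tool(travel=[[0,0,0],[0,0,0],[0,0,0],[0,0,0],[0,0,0],[0,0,0],[0,0,0]], rotation=[[0,0,0],[0,0,0],[0,0,0],[0,0,0],[0,0,0],[0,0,0],[0,0,0]], jaw=0.4, force=8)

```text
clock: 33.68
tcp_pos: [577.5, 46.7, 8.9]
orientation: [[0.169, 0.986, 0.003], [0.986, -0.169, 0.001], [0.001, 0.003, -1.0]]
wrist_force: [-0.0, -0.1, -0.1]
grip_width: 62.2
```

```bash
python3 d.py 575.9 46.2 6 80.3
```

```text
tcp [577.5  46.7   8.9] yaw 80.24 clock 33.6833 grip 62.2
travel/20: [-0.04 -0.07  0.14] rot/2: [ 0.0015 -0.0006 -0.0005] F [-0.  -0.1 -0.1]
travel after rot: [-0.04 -0.07  0.14]
```

servo_tool(travel=[[0,0,-0.4],[0,0,-0.8],[0,0,-1],[0,0,-0.8],[0,0,0],[0,0,0],[0,0,0]], rotation=[[0,0,0],[0,0,0],[0,0,0],[0,0,0],[0,0,0.027],[0,0,0.027],[0,0,0]])

```text
clock: 34.27
tcp_pos: [577.2, 46.2, 75.0]
orientation: [[0.279, 0.96, 0.004], [0.96, -0.279, 0.001], [0.002, 0.003, -1.0]]
wrist_force: [-0.4, -0.6, -0.6]
grip_width: 62.4
```

```bash
python3 d.py 538.4 220.7 65 74.1
```

```text
tcp [577.2  46.2  75. ] yaw 73.78 clock 34.2667 grip 62.4
travel/20: [ 7.83 -4.3   0.5 ] rot/2: [ 0.0016 -0.001  -0.0028] F [-0.4 -0.6 -0.6]
travel after rot: [ 7.86 -4.26  0.5 ]
```

servo_tool(travel=[[0.5,-0.3,0],[1,-0.5,0],[1,-0.5,0],[1,-0.6,0],[1,-0.6,0],[1,-0.6,0],[1,-0.5,0],[0.6,-0.3,0],[0,0,0],[0,0,0]], rotation=[[0,0,-0.0028],[0,0,0],[0,0,0],[0,0,0],[0,0,0],[0,0,0],[0,0,0],[0,0,0],[0,0,0],[0,0,0]])

```text
clock: 35.1
tcp_pos: [534.7, 216.1, 75.5]
orientation: [[0.254, 0.967, 0.002], [0.967, -0.254, 0.001], [0.001, 0.001, -1.0]]
wrist_force: [0.2, -0.3, -1.1]
grip_width: 62.4
```

```bash
python3 d.py 538.4 220.7 40 74.1
```

```text
tcp [534.7 216.1  75.5] yaw 75.27 clock 35.1 grip 62.4
travel/20: [0.26 0.12 1.78] rot/2: [ 0.0007 -0.0005  0.0102] F [ 0.2 -0.3 -1.1]
travel after rot: [0.27 0.11 1.78]
```

servo_tool(travel=[[0.25,0.1,0.2],[0,0,0.7],[0,0,0.7],[0,0,0],[0,0,0]], rotation=[[0,0,0.0102],[0,0,0],[0,0,0],[0,0,0],[0,0,0]])

```text
clock: 35.52
tcp_pos: [540.0, 217.0, 41.6]
orientation: [[0.281, 0.96, 0.002], [0.96, -0.281, -0.001], [0.0, 0.002, -1.0]]
wrist_force: [-0.2, -0.6, -0.6]
grip_width: 62.0
```

```bash
python3 d.py 538.4 220.7 13 74.1
```

```text
tcp [540.  217.   41.6] yaw 73.67 clock 35.5167 grip 62.0
travel/20: [ 0.15 -0.13  1.43] rot/2: [ 0.0012 -0.0001 -0.0037] F [-0.2 -0.6 -0.6]
travel after rot: [ 0.15 -0.13  1.43]
```

servo_tool(travel=[[0.15,-0.12,0.4],[0,0,0.5],[0,0,0.3],[0,0,0],[0,0,0]], rotation=[[0,0,-0.003],[0,0,0],[0,0,0],[0,0,0],[0,0,0]])

```text
clock: 35.93
tcp_pos: [539.1, 219.6, 15.4]
orientation: [[0.277, 0.961, 0.003], [0.961, -0.277, -0.001], [-0.0, 0.003, -1.0]]
wrist_force: [0.5, 0.2, -0.9]
grip_width: 62.1
```

```bash
python3 d.py 538.4 220.7 9 74.1;python3 - <<'E'
from h import *
p,d=optics.snapshot('side');cv2.imwrite('pics/s10.png',cv2.resize(p[100:220,190:330],None,fx=5,fy=5,interpolation=cv2.INTER_CUBIC))
E
```

```text
tcp [539.1 219.6  15.4] yaw 73.91 clock 35.9333 grip 62.1
travel/20: [ 0.04 -0.05  0.32] rot/2: [ 0.0013  0.0001 -0.0016] F [ 0.5  0.2 -0.9]
travel after rot: [ 0.04 -0.05  0.32]
```

View pics/s10.png

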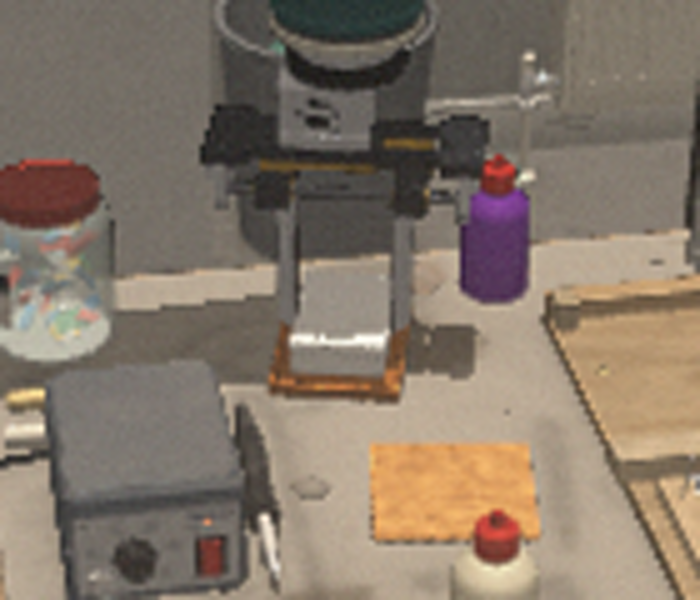

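servo_tool(travel=[[0.04,-0.05,0.15],[0,0,0.13],[0,0,0],[0,0,0]], rotation=[[0,0,0],[0,0,0],[0,0,0],[0,0,0]])

```text
clock: 36.32
tcp_pos: [538.7, 221.1, 10.0]
orientation: [[0.277, 0.961, 0.004], [0.961, -0.277, -0.0], [0.001, 0.004, -1.0]]
wrist_force: [-0.2, 0.4, -0.9]
grip_width: 62.3
```

```bash
python3 d.py 538.4 220.7 9 74.1
```

```text
tcp [538.7 221.1  10. ] yaw 73.92 clock 36.3167 grip 62.3
travel/20: [-0.02 -0.01  0.05] rot/2: [ 0.0018 -0.0004 -0.0015] F [-0.2  0.4 -0.9]
travel after rot: [-0.02 -0.01  0.05]
```

servo_tool(travel=[[0,0,0.05],[0,0,0]], rotation=[[0,0,0],[0,0,0]])

```text
clock: 36.48
tcp_pos: [538.8, 221.1, 9.2]
orientation: [[0.277, 0.961, 0.004], [0.961, -0.277, -0.0], [0.001, 0.004, -1.0]]
wrist_force: [-0.5, 0.5, -0.0]
grip_width: 62.6
```

servo_tool(travel=[[0,0,0],[0,0,0],[0,0,0],[0,0,0],[0,0,-0.5],[0,0,-1],[0,0,-1],[0,0,-1],[0,0,-1],[0,0,-1]], rotation=[[0,0,0],[0,0,0],[0,0,0],[0,0,0],[0,0,0],[0,0,0],[0,0,0],[0,0,0],[0,0,0],[0,0,0]], jaw=1)

```text
clock: 37.32
tcp_pos: [536.5, 219.5, 123.3]
orientation: [[0.278, 0.961, -0.001], [0.961, -0.278, -0.004], [-0.004, -0.0, -1.0]]
wrist_force: [0.3, 1.0, 0.2]
grip_width: 93.9
```

servo_tool(travel=[[-1,0.3,-1],[-1,0.3,-1],[-0.5,0.1,-1],[0,0,0],[0,0,0]], rotation=[[0,0,0],[0,0,0],[0,0,0],[0,0,0],[0,0,0]])

```text
clock: 37.73
tcp_pos: [537.3, 166.1, 194.4]
orientation: [[0.278, 0.961, 0.006], [0.961, -0.278, 0.001], [0.002, 0.005, -1.0]]
wrist_force: [0.1, 1.1, -0.8]
grip_width: 94.0
```

```bash
python3 blk.py 538.4 220.7 9; python3 d.py 538 180 185 74
```

```text
block ((538.84765625, 220.49468994140625), (90.72679138183594, 61.689903259277344), 73.89553833007812) 30.26058423553161 [28.89713335 31.52957937]
tray/mat ((538.2362060546875, 220.4605255126953), (114.93557739257812, 85.8989028930664), 73.82344055175781)
tcp [537.6 166.  194.4] yaw 73.84 clock 37.7833 grip 93.8
travel/20: [ 0.68 -0.18  0.47] rot/2: [ 0.0028 -0.0012 -0.0014] F [ 0.2 -0.6  1.2]
travel after rot: [ 0.68 -0.17  0.47]
```

View pics/w8.png

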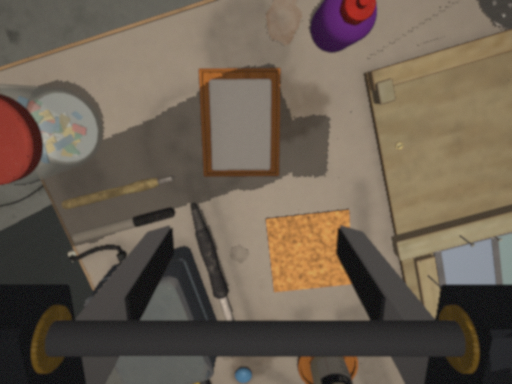

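```bash
python3 - <<'E'
from h import *
from plant import order
p,d=optics.snapshot('side');cv2.imwrite('pics/sF.png',cv2.resize(p[110:320,180:360],None,fx=3.5,fy=2.8,interpolation=cv2.INTER_CUBIC))
print(monitor.observe()['clock'],np.abs(monitor.observe()['joint_vel']).max())
E
```

```text
37.8333 0.026397771719121776
```

View pics/sF.png

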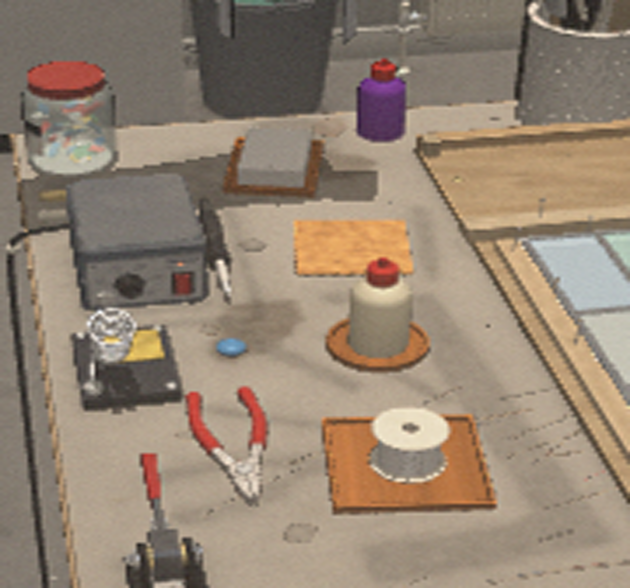

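```bash
python3 -c "
from plant import order
print(order.finish_job())"
```

```text
the job is handed in; nothing more can be done
None
```

All three things are in their own trays and the job is handed in at about 38 s. The block went to the cork mat first, then the spool to the square tray, the bottle to the round dish, and the block from the mat to the oblong tray.

Last wrist-camera checks, made after each release:

| Thing | Off its tray's centre | Top height measured (expected) | Other |
|---|---|---|---|
| Spool | about 2 mm | 44.0 mm (44) | level |
| Bottle | about 1 mm | 106.7 mm (107) | upright |
| Block | under 1 mm | 30.3 mm (30) | long side within about 0.2° of the tray's |

The last side picture showed all three standing, the arm clear of them, the mat empty, and the pliers and the purple bottle undisturbed. I only judged the pliers, marker and cutter by eye, without measuring them again.

**What disagreed:** The fingertips are not 19 mm ahead of the TCP as the text says. Both cameras put them slightly behind it. Because of this, my first two tries at the block closed above it without moving it, and I gripped about 25 mm lower from then on.

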